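# Clamp kit blocks in the workshop vise and tap them down onto the parallels

### The job

Set up the wooden kit blocks for drilling: clear any leftover offcuts out of the vise into the scrap tub, open the cam lever fully, stand every block upright in the vise on the two parallels, one at each jaw pad, and close the lever fully. Closing makes the jaws ride up and lifts the blocks off the parallels, so then tap each block down with the wooden tapping block (do not press on the clamped blocks with the gripper) until it sits level and hard on the parallels, so that they can no longer slide loosely beneath it. Leave the lever closed and lay the tapping block back on its cork mat.

Things in the scene. Friction and masses are not known exactly. Their poses are not given: they have to be found in the camera images.
- block_a: Planed pale wooden block, 44 x 44 mm square and 54 mm tall, standing upright, with a thin pencil cross on its top face; about 75 g. Two or three such blocks are on the bench. Origin at the centre of its underside, z up.
- block_b: Planed pale wooden block, 44 x 44 mm square and 54 mm tall, standing upright, with a thin pencil cross on its top face; about 75 g. Two or three such blocks are on the bench. Origin at the centre of its underside, z up.
- block_c: Planed pale wooden block, 44 x 44 mm square and 54 mm tall, standing upright, with a thin pencil cross on its top face; about 75 g. Two or three such blocks are on the bench. Origin at the centre of its underside, z up.
- stub_a: Leftover wooden offcut, L-shaped: 37 x 28 mm and 26 mm tall, but 40 mm tall over local x -18.5 to +1.5 mm; 30 g. At the start its x (37 mm) lies across the jaws, its y (28 mm) along them. If present it stands on the parallels between the open jaws; one or both are there. Origin at the centre of its underside.
- stub_b: Leftover wooden offcut, L-shaped: 37 x 28 mm and 26 mm tall, but 40 mm tall over local x -18.5 to +1.5 mm; 30 g. At the start its x (37 mm) lies across the jaws, its y (28 mm) along them. If present it stands on the parallels between the open jaws; one or both are there. Origin at the centre of its underside.
- vise: Blue vise bolted to the bench. Origin on the bench, z up, x across the jaws away from the robot, y along them. Bed 30 mm up. Near jaw: steel face at x = -24 mm, 222 mm long. Far jaw: three sprung pads 62 mm long, faces at x = +27 mm when fully open. Faces span 46 to 74 mm height, like the jaw blocks. Over its swing the lever moves the pads 14 mm towards the near jaw and lifts both jaws' faces by 12 mm, in proportion.
- seat0 (a point): Seat 0: point midway between the fully open jaw faces, at the level of the parallels' top faces (44 mm above the bench), opposite the right-hand (-y) sprung jaw pad. A seated block has its underside at this level. Its x axis lies across the jaws, y along them.
- seat1 (a point): Seat 1: point midway between the fully open jaw faces, at the level of the parallels' top faces (44 mm above the bench), opposite the middle sprung jaw pad. A seated block has its underside at this level. Its x axis lies across the jaws, y along them.
- seat2 (a point): Seat 2: point midway between the fully open jaw faces, at the level of the parallels' top faces (44 mm above the bench), opposite the left-hand (+y) sprung jaw pad. A seated block has its underside at this level. Its x axis lies across the jaws, y along them. On closing, the rising faces lift nipped blocks by 4 to 8 mm; a block slides down under some 6 to 14 N, stops hard on the parallels.
- parallel0: Loose ground steel strip (parallel), 10 mm wide, 14 mm tall, 204 mm long along its y axis, lying along the vise bed on the near side; origin at the centre of its underside.
- parallel1: Loose ground steel strip (parallel), 10 mm wide, 14 mm tall, 204 mm long along its y axis, lying along the vise bed on the far side; origin at the centre of its underside.
- lever (a joint): Cam lever behind the far jaw, turning about a vertical axis; rad. 0 fully open, 1.4 fully closed (clockwise seen from above). It stays where it is left; moving it takes about 8 to 14 N at the knob. It may start partly closed, and then the gap is too narrow for a block until it is fully opened.
- lever_knob (a point): Centre of the top of the lever's black upright round knob, 18 mm in diameter and 54 mm tall above the arm, 109 mm above the bench, 90 mm from the lever's axis. With the lever open it lies at 70 degrees from the vise's x axis towards its +y, seen from the lever's axis; closed at -10 degrees.
- lever_hinge (a point): Point on the lever's vertical axis at the height of the knob's top (fixed to the vise).
- tapper: Tapping block: a dark hardwood bar 110 mm long (its x), 36 mm wide (y), 40 mm tall (z), with a black rubber band round it; about 160 g. Lies on the cork mat at the start. Origin at the centre of its underside; its whole underside is flat for tapping.
- mat: Fixed cork mat 100 x 150 mm (x, y), 4 mm thick, the tapping block's place. Origin at the centre of its underside.
- tub: White open plastic scrap tub, fixed, 115 x 115 mm outside, 55 mm tall, 4 mm walls. Origin at the centre of its underside.
- glue: Bystander: yellow glue bottle, 56 mm in diameter, 145 mm tall. Not to be moved.
- paint: Bystander: blue paint bottle, 46 mm in diameter, 120 mm tall. Not to be moved.
- hammer: Bystander: claw hammer lying on the bench. Not to be moved.
There are look-alikes about, which are no part of the job. What is shaped like the stub_a but black is not meant. Of the things like the tapper, leave any that is orange; of the rest the smaller one is meant.

How it is judged:
On the way, in this order (a step that is already met when the one before it is completed fails the run):
1. the lever is closed with every block present standing between the jaws and no offcut left there (value of joint lever above 1.3 rad and x of block_a in the frame of vise between -0.02 and 0.02 m and y of block_a in the frame of vise between -0.115 and 0.115 m and z of block_a in the frame of vise between 0.04 and 0.062 m and x of block_b in the frame of vise between -0.02 and 0.02 m and y of block_b in the frame of vise between -0.115 and 0.115 m and z of block_b in the frame of vise between 0.04 and 0.062 m and x of block_c in the frame of vise between -0.02 and 0.02 m and y of block_c in the frame of vise between -0.115 and 0.115 m and z of block_c in the frame of vise between 0.04 and 0.062 m and x of stub_a in the frame of tub between -0.06 and 0.06 m and y of stub_a in the frame of tub between -0.06 and 0.06 m and height (world z) of each of stub_a, stub_b below 0.06 m and x of stub_b in the frame of tub between -0.06 and 0.06 m and y of stub_b in the frame of tub between -0.06 and 0.06 m), for 0.2 s.
2. the tapping block bears on a clamped block (value of joint lever above 1.3 rad and (contact force between tapper and block_a above 2 N or contact force between tapper and block_b above 2 N or contact force between tapper and block_c above 2 N)), for 0.02 s.
3. every block is down on the parallels, level, with the lever closed (value of joint lever above 1.3 rad and x of block_a in the frame of vise between -0.02 and 0.02 m and y of block_a in the frame of vise between -0.115 and 0.115 m and z of block_a in the frame of vise between 0.04 and 0.0455 m and angle between each of block_a, block_b, block_c's own z axis and vertical below 0.05 rad and x of block_b in the frame of vise between -0.02 and 0.02 m and y of block_b in the frame of vise between -0.115 and 0.115 m and z of block_b in the frame of vise between 0.04 and 0.0455 m and x of block_c in the frame of vise between -0.02 and 0.02 m and y of block_c in the frame of vise between -0.115 and 0.115 m and z of block_c in the frame of vise between 0.04 and 0.0455 m), for 0.2 s.
At the end, for the whole second after the job is handed in: Lever at 1.3 rad or more; every block in the vise, underside within 1.5 mm of the parallels' level, within 2.8 degrees of upright; both parallels on the bed beneath (30 mm along); offcuts in the tub; the tapping block's centre over the cork mat; all at rest (all of step 3 and x of parallel0 in the frame of vise between -0.028 and 0.028 m and y of parallel0 in the frame of vise between -0.03 and 0.03 m and z of each of parallel0, parallel1 in the frame of vise below 0.033 m and x of parallel1 in the frame of vise between -0.028 and 0.028 m and y of parallel1 in the frame of vise between -0.03 and 0.03 m and x of stub_a in the frame of tub between -0.06 and 0.06 m and y of stub_a in the frame of tub between -0.06 and 0.06 m and height (world z) of each of stub_a, stub_b below 0.06 m and x of stub_b in the frame of tub between -0.06 and 0.06 m and y of stub_b in the frame of tub between -0.06 and 0.06 m and x of tapper in the frame of mat between -0.045 and 0.045 m and y of tapper in the frame of mat between -0.07 and 0.07 m and height (world z) of tapper below 0.05 m and linear speed of each of block_a, block_b, block_c, stub_a, stub_b, tapper below 0.02 m/s); the robot touches nothing.
It fails at once if the gripper presses on a clamped block with more than 8 N (value of joint lever above 1.3 rad and (contact force between the fingers and block_a above 8 N or contact force between the fingers and block_b above 8 N or contact force between the fingers and block_c above 8 N)).
It fails at once if a bystander (glue bottle, paint bottle, hammer) is moved more than 40 mm (distance of any of glue, paint, hammer from where it was at the start of the episode above 0.04 m).
Of stub_a, stub_b only 1 to 2 are there at a start; the rules pass over those that are not, and their reading is None.
Of block_a, block_b, block_c only 2 to 3 are there at a start; the rules pass over those that are not, and their reading is None.
At some moment in a run one of tapper may be knocked a few centimetres aside while the robot is not near it.
It also fails if it takes over 210 s, if anything falls off the work surface, if the arm or the gripper's body presses on something with over 40 N, if the wrist force passes 120 N, or if a joint passes its speed limit or range.

### The arm

A 6-joint arm with a two-finger parallel gripper is mounted at the origin on the work surface. World frame = base frame: x ahead of the robot, y to its left, z up, the work surface at z = 0. Lengths are in m, angles in rad, forces in N, time in s.
With the tool pointing down it reaches from about 0.35 to 0.85 m from the base axis. Payload 8.1 kg.
Tool frame: the origin (TCP) lies at the very end of the fingers, on their centre line; the grasp point (between the pads) lies 19 mm behind it; z points along the fingers, x is the direction in which the jaws open and shut, and the axes are right-handed (so a half turn about z gives the same grasp; the last joint's range is limited). The gripper opens to 93 mm and grips with 3 to 60 N. Pads are 15 mm wide; open, the fingers measure 128 mm over their backs; the gripper's body (75 mm by 188 mm) begins 65 mm behind the grasp point.
Start: joints at [-0.085, 0.13, 1.488, -0, 1.523, -0.085], TCP at [0.6, 0, 0.197] pointing down, gripper open.
Joint ranges: [-2.96, 2.96], [-0.89, 2.26], [0.02, 2.5], [-1.34, 4.48], [0, 2.73], [-2.66, 2.66]. Speed limits (rad/s): [2.39, 2.39, 2.79, 3.14, 3.14, 3.14].

### API

Orientations are given as a rotation vector (axis times angle).
In Python, from plant import robot gives the robot as it stands. The module is installed in compiled form; this text tells all that it offers.
- The arm moves only by the tool jog_arm, never from a script. Its argument "commands" is one flat list of numbers, 5 for each row, row after row: the gripper's target within -1 to 1 (shut at 1, half-way at 0, fully open at -1), then the shift along the tool's x, y, z in m, then the turn about the tool's z in degrees. A call has 1 to 20 rows; each row shifts and turns the commanded pose from where the row before left it, along the tool's axes as they then stand; what a row does not reach is not made up. A row lasts 1/12 s, in which the tool goes at most 41.7 mm and 7.16 degrees, less where a joint would pass 70% of its speed; a pose out of reach is approached as far as the arm can. A call is refused whole if a number of a shift passes 0.0417 or a number of a turn 7.16, either way. A call with a gripper value outside its range is refused whole. The fingers move at their own pace and stop on an object; "grip_force" is the grip in N (left out, the last holds). Time passes only in rows, so rows that do not move let the fingers close. It gives the time, the measured TCP pose, the force and the opening at its end, in the units of the state.
- robot.read_state(): the state, without advancing time (a new reading comes with each control period).
- robot.read_camera(name): name is "scene" or "side" or "wrist"; returns a dict with "img" (480x640x3 uint8, blue, green, red), "vfov" (degrees; the focal length in pixels is half the picture's height over the tangent of half this angle, whatever the lens; pixels are square), "cx", "cy" (the principal point, pixels), "extrinsics" (4x4, takes a point from world to camera coordinates). Camera axes: x right, y down, z forward; pixel columns grow to the right and rows downward; lengths in m; the calibration is good to about 2 mm. A picture is of the moment at which its call begins. There is no depth.
- robot.close_job(): hands the job in, once; it reports no verdict.
Trained networks look in a picture, given as the dict that the camera call returned (one of the last four; its "shot" number tells which), for a name from the list of things; names that differ only in an ending like _2 or _b are one class to them, and where a whole thing is asked for, a point or a joint stands for the part that bears it (a point fixed in the world has none). Each returns a list of dicts, best first, with "score" (0 to 1); they miss things now and then, are a little off and sometimes report something else, mostly with a low value. They report only what shows in the picture. A call takes as long as a camera call. They do not tell look-alikes from the thing itself.
- robot.recognise(thing, picture): "box" ([centre column, centre row, width, height] as shares, 0 to 1, of the picture: columns of its width, rows of its height, round what is visible of it).
- robot.pinpoint(thing, picture): "position" ([row, column] as shares, 0 to 1, of the picture: columns of its width, rows of its height: a listed point, or the origin of a listed thing).
The state is a dict: "t": time; "q": joint angles; "dq": joint speeds; "joint_torque": joint torques, N m; "tool_pos": TCP position; "orientation": TCP orientation; "force": force on the tool from outside, world axes, zero at the start; "wrist_torque": the same for the moment, N m; "opening": finger opening in m.
Only numpy, scipy, OpenCV 4.12 (cv2) and the standard library are available. Lean on these libraries where they do the work, as an engineer would, in place of code of your own. Each camera call takes 0.05 s, during which the arm holds its last target.

## Working session

There is one attempt and no reset: what is moved stays moved. The work goes in short steps, Python scripts to look and compute and a tool call to move; the robot and the scene stay as the last step left them, time stands still between calls to the robot, and variables do not carry over. Pictures are saved under pics/ and viewed, and the job is handed in when it is done.

Besides the shell and the picture viewer there is one more tool, called by a JSON object that holds its "name" and its "arguments", one argument or row to a line. jog_arm: Moves the arm, as the interface text tells. Its arguments: {"type":"object","properties":{"commands":{"type":"array"},"grip_force":{"type":"number"}},"required":["commands"]}

```bash
mkdir -p pics; ls; python3 - <<'E'
from plant import robot
import cv2
s=robot.read_state(); print(s)
for n in ("scene","side","wrist"):
    p=robot.read_camera(n); cv2.imwrite(f"pics/{n}0.png",p["img"]); print(n,p["vfov"],p["cx"],p["cy"],p["extrinsics"].round(3).tolist(),p["shot"])
E
```

```text
pics
{'t': 0.0, 'q': array([-8.54534672e-02,  1.31162311e-01,  1.48924649e+00, -5.29564054e-05,
        1.52302101e+00, -8.53827099e-02]), 'dq': array([-0.00128272,  0.00111344,  0.000765  ,  0.00207236,  0.00131229,
        0.00134579]), 'joint_torque': array([-1.61290725e-03, -5.59853125e+01, -4.91755986e+01,  7.67333270e-02,
        3.59135563e-02, -2.97389461e-04]), 'tool_pos': array([5.99392956e-01, 2.10662106e-05, 1.95804821e-01]), 'orientation': array([-3.14148729e+00,  1.07092761e-04,  2.88226924e-03]), 'force': array([-0.32683971, -0.04545532, -0.43676216]), 'wrist_torque': array([ 0.01825025,  0.05480269, -0.00026381]), 'opening': 0.09320787186007291}
scene 51.84996267967148 322.2259863768698 229.39012394547026 [[0.821, 0.571, 0.003, -0.388], [0.335, -0.478, -0.812, -0.078], [-0.462, 0.667, -0.584, 1.415], [0.0, 0.0, 0.0, 1.0]] 1
side 43.10765022786757 309.41207712584026 238.68973526816538 [[0.787, -0.617, 0.014, -0.393], [-0.412, -0.543, -0.732, 0.251], [0.46, 0.57, -0.681, 1.303], [0.0, 0.0, 0.0, 1.0]] 2
wrist 58.661812756562135 316.0031342596447 243.44803163512248 [[1.0, -0.001, -0.001, -0.6], [-0.001, -0.963, 0.268, -0.031], [-0.001, -0.268, -0.963, 0.388], [0.0, 0.0, 0.0, 1.0]] 3
```

View pics/scene0.png

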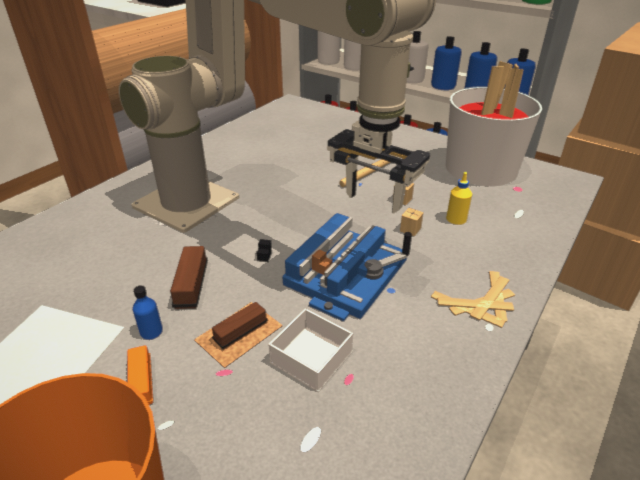

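View pics/side0.png

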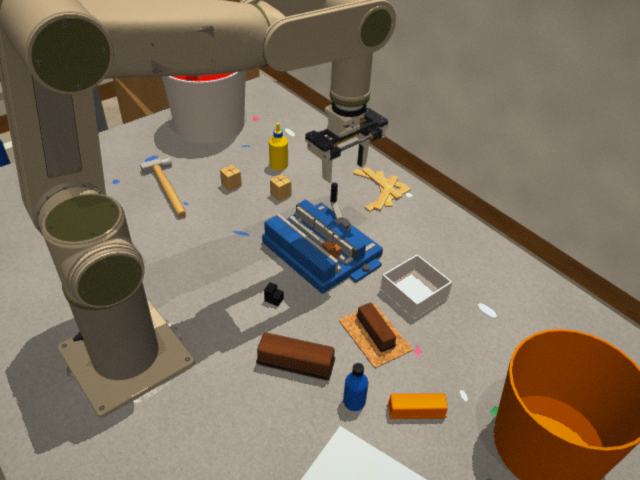

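View pics/wrist0.png

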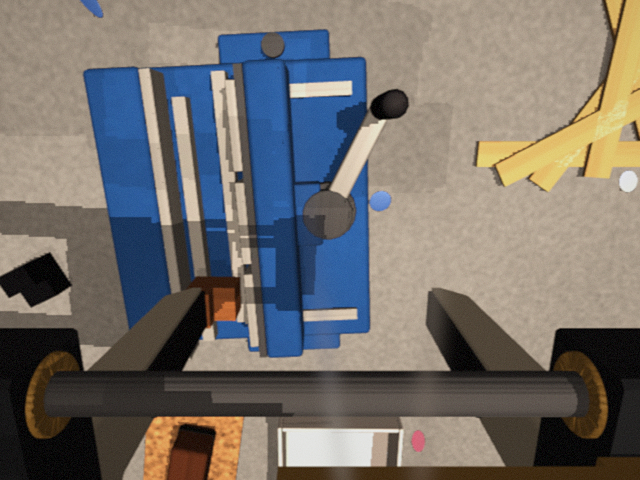

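The vise is around the workspace centre with one brown offcut near the −y end. The lever looks partly closed. There are two pale blocks at scene (411,222) and (403,192). The small dark tapper is on the mat, with bigger and orange look-alikes elsewhere.

```bash
cat > h.py <<'E'
from plant import robot
import numpy as np, cv2
from scipy.optimize import least_squares
np.set_printoptions(precision=4,suppress=True)
def K(p):
    f=240/np.tan(np.radians(p["vfov"])/2); return f,p["cx"],p["cy"]
def proj(p,X):
    X=np.atleast_2d(X); E=np.array(p["extrinsics"]); c=X@E[:3,:3].T+E[:3,3]; f,cx,cy=K(p)
    return np.c_[cx+f*c[:,0]/c[:,2],cy+f*c[:,1]/c[:,2]]
def atz(p,uv,z):
    E=np.array(p["extrinsics"]);f,cx,cy=K(p)
    R=E[:3,:3];o=-R.T@E[:3,3];d=R.T@np.array([(uv[0]-cx)/f,(uv[1]-cy)/f,1.]);return o+d*(z-o[2])/d[2]
def pin(thing,p,z,n=4):
    for r in robot.pinpoint(thing,p)[:n]:
        uv=(r["position"][1]*640,r["position"][0]*480)
        print(thing,round(r["score"],2),np.round(uv,0),atz(p,uv,z))
def shot(name,fn=None):
    p=robot.read_camera(name)
    if fn: cv2.imwrite(f"pics/{fn}.png",p["img"])
    return p
def st():
    s=robot.read_state()
    from scipy.spatial.transform import Rotation as R
    M=R.from_rotvec(s["orientation"]).as_matrix()
    print("t",round(s["t"],2),"pos",s["tool_pos"],"xaxis yaw",np.degrees(np.arctan2(M[1,0],M[0,0])).round(2),"zax",M[:,2],"F",s["force"],"op",round(s["opening"],4),"q",s["q"])
    return s
def crop(p,fn,x0,y0,x1,y1,s):
    cv2.imwrite(f"pics/{fn}.png",cv2.resize(p["img"][y0:y1,x0:x1],None,fx=s,fy=s,interpolation=cv2.INTER_CUBIC))
E
python3 - <<'E'
from h import *
for n in ("scene","side","wrist"):
    p=shot(n); print(n)
    for t,z in [("block_a",0),("stub_a",.044),("vise",0),("seat0",.044),("seat1",.044),("seat2",.044),("lever_knob",.109),("lever_hinge",.109),("tapper",.004),("mat",0),("tub",0),("glue",0),("paint",0),("hammer",0),("parallel0",.03),("parallel1",.03)]:
        pin(t,p,z)
    if n=="scene": crop(p,"sc1",360,140,480,250,6)
    if n=="side": crop(p,"si1",200,140,400,300,4)
E
```

```text
scene
block_a 0.9 [411. 229.] [0.5862 0.2492 0.    ]
block_a 0.67 [401. 200.] [0.4973 0.3628 0.    ]
block_a 0.17 [332. 257.] [0.4815 0.0318 0.    ]
stub_a 0.73 [263. 259.] [ 0.3841 -0.1123  0.044 ]
stub_a 0.72 [369. 171.] [0.3738 0.3875 0.044 ]
stub_a 0.61 [323. 267.] [ 0.5143 -0.0568  0.044 ]
vise 0.46 [153. 333.] [ 0.3177 -0.3838  0.    ]
seat0 0.92 [322. 270.] [ 0.5179 -0.0641  0.044 ]
seat0 0.88 [355. 237.] [0.5122 0.0827 0.044 ]
seat0 0.63 [337. 254.] [0.5128 0.0027 0.044 ]
seat1 0.92 [322. 270.] [ 0.5179 -0.0641  0.044 ]
seat1 0.88 [355. 237.] [0.5122 0.0827 0.044 ]
seat1 0.63 [337. 254.] [0.5128 0.0027 0.044 ]
seat2 0.92 [322. 270.] [ 0.5179 -0.0641  0.044 ]
seat2 0.88 [355. 237.] [0.5122 0.0827 0.044 ]
seat2 0.63 [337. 254.] [0.5128 0.0027 0.044 ]
lever_knob 0.88 [410. 233.] [0.6513 0.0903 0.109 ]
lever_knob 0.65 [241. 330.] [ 0.5377 -0.3447  0.109 ]
lever_hinge 0.73 [374. 244.] [0.6036 0.0082 0.109 ]
tapper 0.84 [239. 330.] [ 0.4581 -0.2796  0.004 ]
tapper 0.76 [147. 382.] [ 0.4076 -0.4723  0.004 ]
tapper 0.75 [192. 286.] [ 0.2793 -0.2415  0.004 ]
mat 0.94 [239. 334.] [ 0.4
[... 2276 characters left out ...]
5176 0.0739 0.044 ]
seat1 0.79 [212. 216.] [0.516  0.0024 0.044 ]
seat2 0.95 [207. 124.] [0.5176 0.0739 0.044 ]
seat2 0.79 [212. 216.] [0.516  0.0024 0.044 ]
lever_knob 0.96 [393. 104.] [0.6477 0.0857 0.109 ]
lever_hinge 0.74 [327. 230.] [0.6074 0.0064 0.109 ]
tapper 0.68 [191. 464.] [ 0.4658 -0.2776  0.004 ]
tub 0.66 [333. 439.] [ 0.6186 -0.2495  0.    ]
tub 0.51 [207. 128.] [0.5063 0.0707 0.    ]
tub 0.18 [232. 201.] [0.5245 0.0074 0.    ]
hammer 0.6 [214. 218.] [ 0.5073 -0.0087  0.    ]
parallel0 0.96 [199. 223.] [ 0.501  -0.0069  0.03  ]
parallel0 0.56 [235. 203.] [0.5325 0.011  0.03  ]
parallel1 0.96 [199. 223.] [ 0.501  -0.0069  0.03  ]
parallel1 0.56 [235. 203.] [0.5325 0.011  0.03  ]
```

View pics/sc1.png

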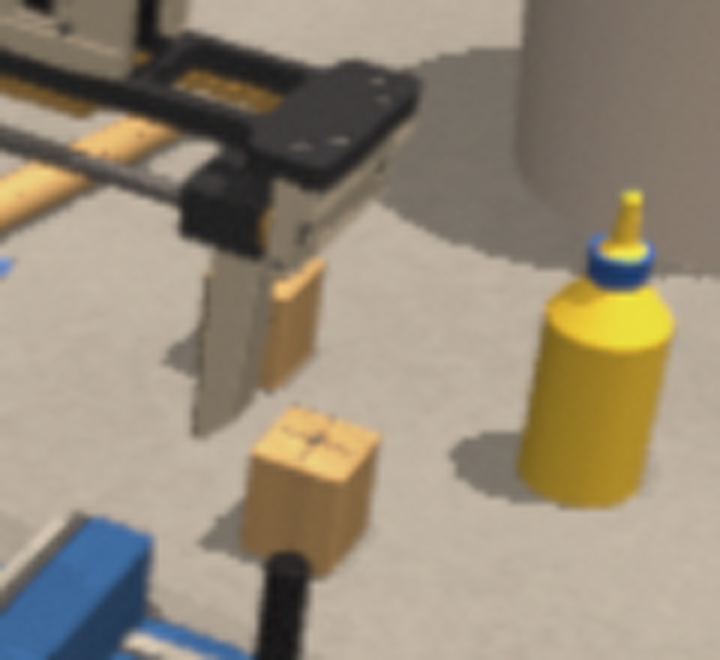

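View pics/si1.png

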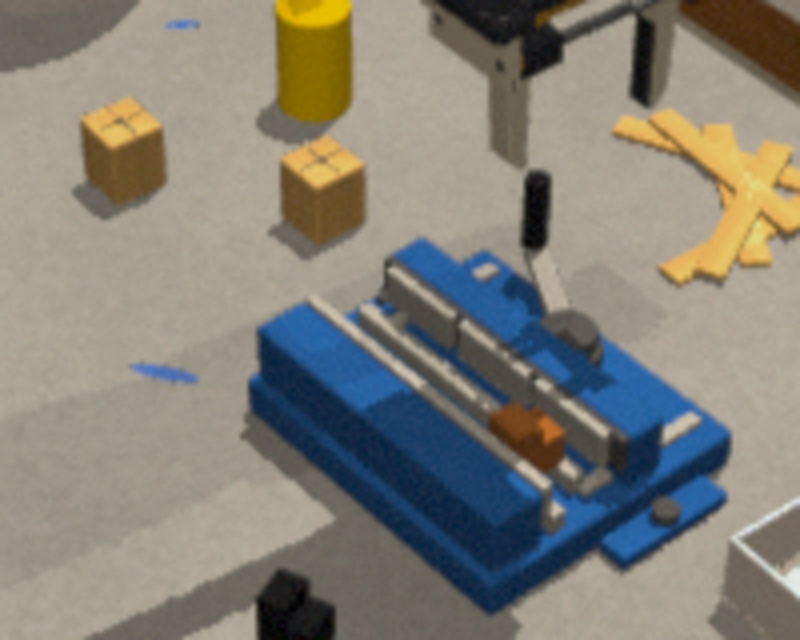

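```bash
cat >> h.py <<'E'
def draw(p,fn,pts_list,box=None,s=1):
    im=p["img"].copy(); x0,y0,x1,y1=box or (0,0,640,480)
    im=cv2.resize(im[y0:y1,x0:x1],None,fx=s,fy=s,interpolation=cv2.INTER_CUBIC)
    for i,P in enumerate(pts_list):
        q=(proj(p,P)-[x0,y0]+.5)*s
        cv2.polylines(im,[np.int32(np.round(q)).reshape(-1,1,2)],False,[(0,255,0),(0,0,255),(255,0,255),(0,255,255)][i%4],1)
    cv2.imwrite(f"pics/{fn}.png",im)
def V(o,yaw,P):
    c,s=np.cos(yaw),np.sin(yaw); P=np.atleast_2d(np.array(P,float))
    return np.c_[o[0]+c*P[:,0]-s*P[:,1],o[1]+s*P[:,0]+c*P[:,1],P[:,2]]
def visemodel(o,yaw,lev):
    h=.074+.012*lev/1.4; fx=.027-.014*lev/1.4
    L=[[[-.024,-.111,h],[-.024,.111,h]]]
    for c in (-.07,0,.07): L.append([[fx,c-.031,h],[fx,c+.031,h],[fx,c+.031,h-.028],[fx,c-.031,h-.028],[fx,c-.031,h]])
    a=np.radians(70)-lev
    return [V(o,yaw,l) for l in L]
E
python3 - <<'E'
from h import *
p=shot("wrist")
o=(.512,.004);yaw=np.radians(4)
draw(p,"w1",visemodel(o,yaw,.23),(60,20,420,370),2)
E
```

```text
(no output)
```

View pics/w1.png

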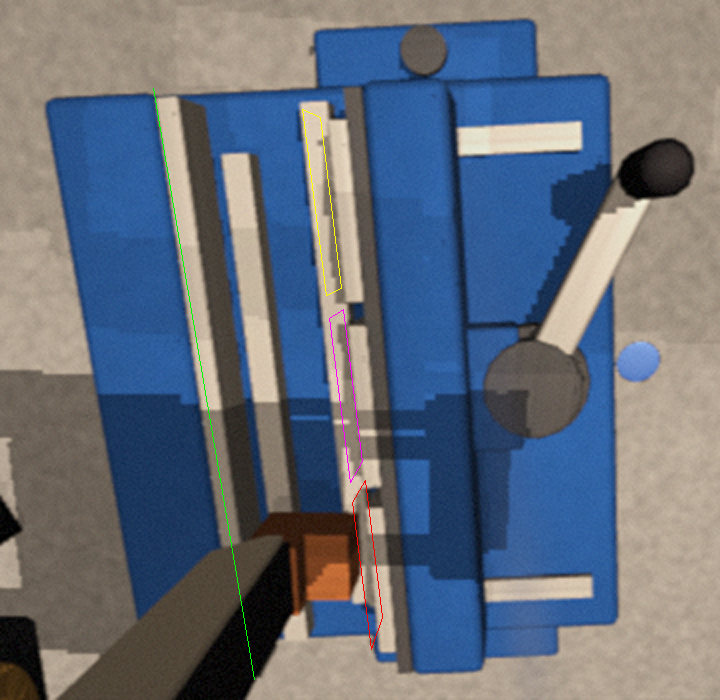

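```bash
python3 - <<'E'
from h import *
p=shot("wrist")
for n,uv,z in [("near top",(178,97),.076),("near mid",(222,395),.076),("p2 corner R top",(348,120),.076),("p2 R bot",(364,302),.076),("p1 R top",(366,325),.076),("p1 R bot",(381,488),.076),("p0 R top",(382,508),.076),("p0 R bot",(397,652),.076),
 ("par0 TL",(222,154),.044),("par0 TR",(248,154),.044),("par1 TL",(302,103),.044),("par1 TR",(328,102),.044),("hinge",(535,388),.06),("base L top",(50,100),.074),("jaw R top",(441,84),.074),("jaw R bot",(470,660),.074)]:
    print(n,atz(p,(uv[0]/2+60,uv[1]/2+20),z))
draw(p,"w2",visemodel((.519,.005),np.radians(2.),.23),(60,20,420,370),2)
E
```

```text
near top [0.4888 0.1099 0.076 ]
near mid [0.4941 0.0081 0.076 ]
p2 corner R top [0.5453 0.1026 0.076 ]
p2 R bot [0.5478 0.0418 0.076 ]
p1 R top [0.5481 0.0336 0.076 ]
p1 R bot [ 0.5509 -0.0279  0.076 ]
p0 R top [ 0.5509 -0.0359  0.076 ]
p0 R bot [ 0.5543 -0.0968  0.076 ]
par0 TL [0.4916 0.0937 0.044 ]
par0 TR [0.5013 0.0937 0.044 ]
par1 TL [0.5228 0.1115 0.044 ]
par1 TR [0.5325 0.1119 0.044 ]
hinge [0.6093 0.0073 0.06  ]
base L top [0.4448 0.1092 0.074 ]
jaw R top [0.5767 0.1141 0.074 ]
jaw R bot [ 0.5833 -0.1015  0.074 ]
```

View pics/w2.png

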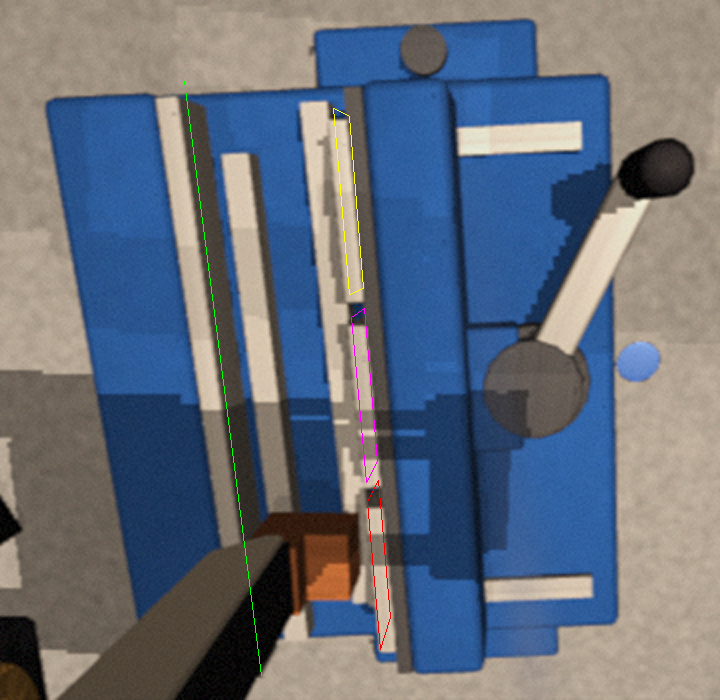

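{"name": "jog_arm", "arguments": {
  "commands": [-1,-0.027,0.01,-0.012,0,-1,-0.027,0.01,-0.012,0,-1,-0.027,0.01,-0.012,0,-1,0,0,0,6.7,-1,0,0,0,6.7,-1,0,0,0,6.7,-1,0,0,0,6.7,-1,0,0,0,6.7,-1,0,0,0,6.7,-1,0,0,0,6.7,-1,0,0,0,6.7,-1,0,0,0,6.7,-1,0,0,0,6.7,-1,0,0,0,6.7,-1,0,0,0,6.8,-1,0,0,0,6.8,-1,0,0,0,0],
  "grip_force": 20
}}

```text
t: 4.22
tool_pos: [0.519, -0.03, 0.2329]
orientation: [-2.267, 2.175, -0.0]
force: [0.2, -0.1, -0.5]
opening: 0.0931
```

```bash
python3 - <<'E'
from h import *
st()
p=shot("wrist","w3")
for t,z in [("stub_a",.044),("seat0",.044),("lever_knob",.109),("lever_hinge",.109)]: pin(t,p,z)
draw(p,"w3o",visemodel((.5187,.003),.047,.18))
p=shot("scene","s3"); pin("block_a",p,0)
E
```

```text
t 4.22 pos [ 0.519  -0.03    0.2329] xaxis yaw -87.63 zax [ 0.0001 -0.     -1.    ] F [ 0.2087 -0.0858 -0.4501] op 0.0931 q [-0.1564 -0.1003  1.656  -0.      1.5859  1.3731]
stub_a 0.94 [340. 362.] [ 0.3698 -0.0607  0.044 ]
stub_a 0.9 [352. 212.] [ 0.5199 -0.0627  0.044 ]
stub_a 0.73 [270. 101.] [0.6111 0.0112 0.044 ]
seat0 0.75 [205. 211.] [0.516  0.0678 0.044 ]
seat0 0.63 [278. 212.] [0.5171 0.0032 0.044 ]
lever_knob 0.6 [149.  34.] [0.647  0.0854 0.109 ]
lever_knob 0.38 [ 25. 120.] [0.5888 0.1747 0.109 ]
lever_hinge 0.9 [267. 102.] [0.6078 0.0066 0.109 ]
block_a 0.82 [411. 230.] [0.5893 0.2463 0.    ]
block_a 0.59 [404. 202.] [0.5096 0.3586 0.    ]
```

View pics/w3o.png

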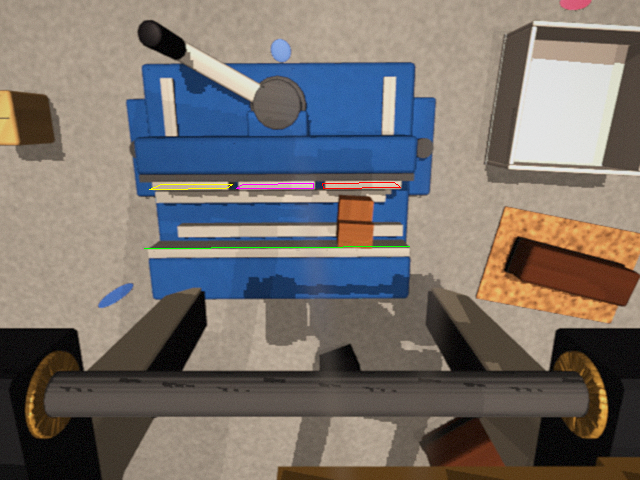

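View pics/s3.png

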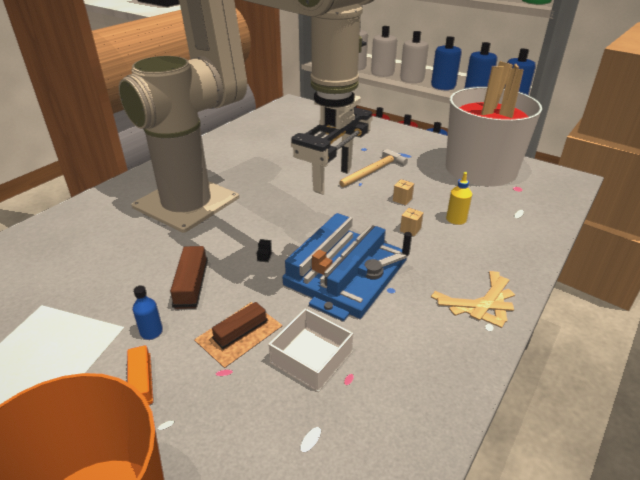

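{"name": "jog_arm", "arguments": {
  "commands": [-1,0.033,0,0,0,-1,0,0,0.035,0,-1,0,0,0.035,0,-1,0,0,0.035,0,-1,0,0,0.035,0,-1,0,0,0.037,0,-1,0,0,0,0,1,0,0,0,0,1,0,0,0,0,1,0,0,0,0,1,0,0,0,0,1,0,0,0,0,1,0,0,0,0,1,0,0,0,0],
  "grip_force": 20
}}

```text
t: 5.73
tool_pos: [0.5211, -0.063, 0.0567]
orientation: [-2.273, 2.168, -0.002]
force: [-0.1, -0.5, -0.3]
opening: 0.0511
```

{"name": "jog_arm", "arguments": {
  "commands": [1,0,0,0,0,1,0,0,0,0,1,0,0,0,0,1,0,0,0,0,1,0,0,0,0,1,0,0,0,0]
}}

```text
t: 6.23
tool_pos: [0.5205, -0.0629, 0.0558]
orientation: [2.273, -2.168, -0.0]
force: [-0.8, -0.1, 0.3]
opening: 0.0272
```

{"name": "jog_arm", "arguments": {
  "commands": [1,0,0,-0.04,0,1,0,0,-0.04,0,1,0,0,-0.04,0,1,0.0318,-0.0157,0,0,1,0.0318,-0.0157,0,0,1,0.0318,-0.0157,0,0,1,0.0318,-0.0157,0,0,1,0.0318,-0.0157,0,0,1,0.0318,-0.0157,0,0,1,0,0,0,0,1,0,0,0,0]
}}

```text
t: 7.15
tool_pos: [0.6233, -0.2506, 0.1739]
orientation: [2.27, -2.171, -0.004]
force: [-0.6, -0.1, -0.6]
opening: 0.0269
```

```bash
python3 - <<'E'
from h import *
st()
p=shot("wrist","w4")
p=shot("scene","s4"); pin("tub",p,0)
E
```

```text
t 7.15 pos [ 0.6233 -0.2506  0.1739] xaxis yaw -87.43 zax [-0.0023  0.0011 -1.    ] F [-0.5817 -0.1479 -0.5646] op 0.0269 q [-0.4586  0.3367  1.2916 -0.0001  1.5159  1.0674]
tub 0.74 [309. 357.] [ 0.6172 -0.2517  0.    ]
```

View pics/w4.png

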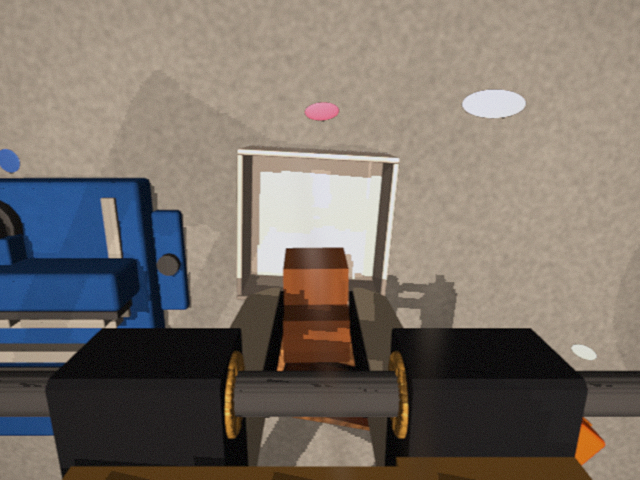

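The stub is held, pointing at the tub.

{"name": "jog_arm", "arguments": {
  "commands": [1,0,0,0.03,0,1,0,0,0.035,0,1,0,0,0.035,0,1,0,0,0.026,0,1,0,0,0,0,0,0,0,0,0,0,0,0,0,0,0,0,0,0,0,0,0,0,0,0,0,0,0,-0.04,0,0,0,0,-0.04,0,0,0,0,-0.04,0,0,0,0,-0.03,0,0,0,0,0,0]
}}

```text
t: 8.47
tool_pos: [0.628, -0.2512, 0.212]
orientation: [-2.269, 2.165, -0.025]
force: [0.7, 0.1, 1.2]
opening: 0.0463
```

```bash
python3 - <<'E'
from h import *
st()
p=shot("wrist","w5")
E
```

```text
t 8.47 pos [ 0.628  -0.2512  0.212 ] xaxis yaw -87.31 zax [ 0.0148 -0.0072 -0.9999] F [0.6902 0.0734 1.197 ] op 0.0463 q [-0.4563  0.3144  1.2497  0.0001  1.5611  1.0674]
```

View pics/w5.png

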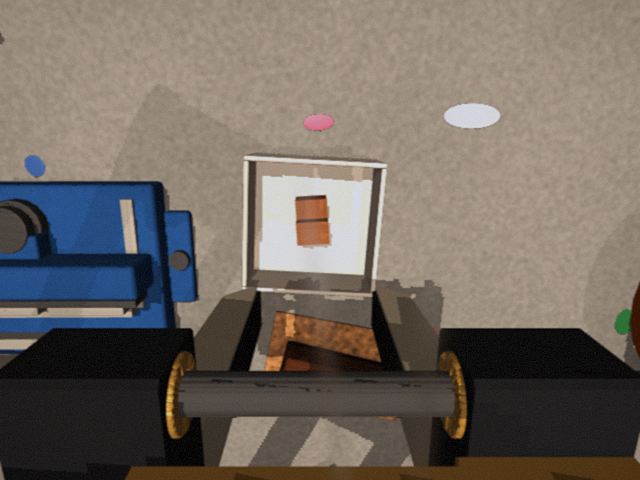

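{"name": "jog_arm", "arguments": {
  "commands": [0,-0.0373,-0.004,0,0,0,-0.0373,-0.004,0,0,0,-0.0373,-0.004,0,0,0,-0.0373,-0.004,0,0,0,-0.0373,-0.004,0,0,0,-0.0373,-0.004,0,0,0,-0.0373,-0.004,0,0,0,-0.0373,-0.004,0,0,0,-0.0373,-0.004,0,0,0,0,0,0,-6.5,0,0,0,0,-6.5,0,0,0,0,-6.5,0,0,0,0,-6.5,0,0,0,0,-6.5,0,0,0,0,-6.5,0,0,0,0,-6.5,0,0,0,0,-6.5,0,0,0,0,-6.5,0,0,0,0,-6.5,0,0,0,0,0]
}}

```text
t: 10.18
tool_pos: [0.6435, 0.0879, 0.1994]
orientation: [3.084, -0.599, -0.001]
force: [1.1, 0.2, -0.7]
opening: 0.0468
```

```bash
python3 - <<'E'
from h import *
st()
p=shot("wrist","w6"); pin("lever_knob",p,.109); pin("lever_hinge",p,.109)
p=shot("scene"); pin("lever_knob",p,.109); pin("lever_hinge",p,.109)
E
```

```text
t 10.18 pos [0.6435 0.0879 0.1994] xaxis yaw -21.99 zax [-0.0006 -0.0001 -1.    ] F [ 1.1352  0.1801 -0.6561] op 0.0468 q [ 0.0568  0.2632  1.3333 -0.      1.5456  0.4407]
lever_knob 0.87 [324. 239.] [0.6487 0.0858 0.109 ]
lever_hinge 0.87 [313. 358.] [0.6081 0.0057 0.109 ]
lever_knob 0.92 [411. 233.] [0.6523 0.0899 0.109 ]
lever_hinge 0.8 [376. 243.] [0.606  0.0132 0.109 ]
```

View pics/w6.png

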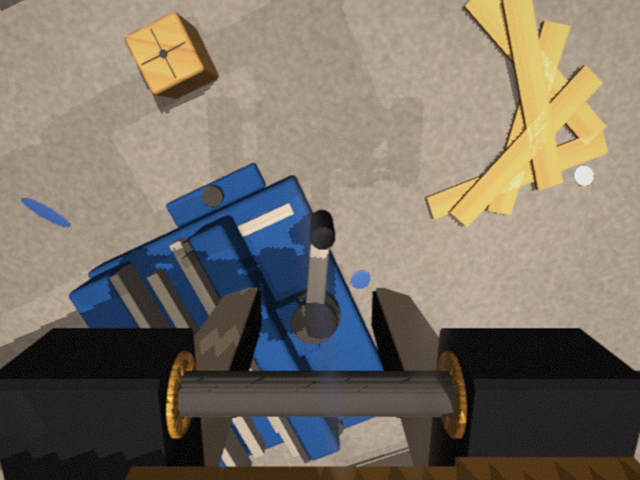

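{"name": "jog_arm", "arguments": {
  "commands": [0,0.0056,0,0.03,0,0,0,0,0.035,0,0,0,0,0.035,0,0,0,0,0.031,0,0,0,0,0,0,1,0,0,0,0,1,0,0,0,0,1,0,0,0,0,1,0,0,0,0,1,0,0,0,0,1,0,0,0,0,1,0,0,0,0,1,0,0,0,0],
  "grip_force": 25
}}

```text
t: 11.57
tool_pos: [0.6493, 0.0866, 0.0715]
orientation: [-3.081, 0.607, -0.002]
force: [-7.1, 2.0, 6.7]
opening: 0.0173
```

```bash
python3 - <<'E'
from h import *
st()
E
```

```text
t 11.57 pos [0.6493 0.0866 0.0715] xaxis yaw -22.29 zax [ 0.0012  0.001  -1.    ] F [-7.0809  2.0051  6.7124] op 0.0173 q [0.0538 0.3602 1.4532 0.001  1.3269 0.4425]
```

{"name": "jog_arm", "arguments": {
  "commands": [1,0,0,-0.003,0,1,-0.005,0,0,-3,1,-0.005,0,0,-3,1,-0.005,0,0,-3,1,0,0,0,0]
}}

```text
t: 11.98
tool_pos: [0.6353, 0.0923, 0.0718]
orientation: [-3.119, 0.357, -0.003]
force: [5.7, 6.9, -11.4]
opening: 0.0173
```

```bash
python3 - <<'E'
from h import *
st()
E
```

```text
t 11.98 pos [0.6353 0.0923 0.0718] xaxis yaw -13.07 zax [ 0.002   0.0019 -1.    ] F [  5.7221   6.8574 -11.3901] op 0.0173 q [0.0633 0.3257 1.4954 0.0019 1.3183 0.2911]
```

{"name": "jog_arm", "arguments": {
  "commands": [1,-0.004,0,0.001,0,1,-0.004,0,0,0,1,0,0,0,0]
}}

```text
t: 12.23
tool_pos: [0.6348, 0.0918, 0.0724]
orientation: [-3.119, 0.365, -0.027]
force: [37.6, -0.9, -28.6]
opening: 0.0173
```

```bash
python3 - <<'E'
from h import *
st()
E
```

```text
t 12.23 pos [0.6348 0.0918 0.0724] xaxis yaw -13.34 zax [ 0.017  -0.0006 -0.9999] F [ 37.5627  -0.941  -28.6   ] op 0.0173 q [ 0.0648  0.309   1.5148 -0.0017  1.3009  0.2981]
```

{"name": "jog_arm", "arguments": {
  "commands": [1,0.007,0,-0.001,0,0,0,0,0,0,0,0,0,0,0,0,0,0,0,0,0,0,0,-0.03,0,-0.5,0,0,-0.035,0,-1,0,0,-0.035,0,-1,0,0,-0.035,0,-1,-0.0237,-0.0267,0,0,-1,-0.0237,-0.0267,0,0,-1,-0.0237,-0.0267,0,0,-1,-0.0237,-0.0267,0,0,-1,-0.0237,-0.0267,0,0]
}}

```text
t: 13.32
tool_pos: [0.5485, 0.2493, 0.2078]
orientation: [-3.12, 0.365, -0.002]
force: [0.8, 0.2, -0.2]
opening: 0.0912
```

{"name": "jog_arm", "arguments": {
  "commands": [-1,0,0,0,6.7,-1,0,0,0,6.7,-1,0,0,0,6.7,-1,0,0,0,6.7,-1,0,0,0,6.7,-1,0,0,0,6.7,-1,0,0,0,6.7,-1,0,0,0,6.7,-1,0,0,0,6.7,-1,0,0,0,6.7,-1,0,0,0,6.7,-1,0,0,0,0,-1,0,0,0,0]
}}

```text
t: 14.4
tool_pos: [0.5493, 0.2481, 0.2075]
orientation: [-2.282, 2.158, -0.001]
force: [-0.5, -0.4, -0.3]
opening: 0.0928
```

```bash
python3 - <<'E'
from h import *
st()
p=shot("wrist","w7"); pin("block_a",p,.0); 
p=shot("scene"); pin("lever_knob",p,.109); pin("block_a",p,.0)
E
```

```text
t 14.4 pos [0.5493 0.2481 0.2075] xaxis yaw -86.79 zax [ 0.0009  0.0001 -1.    ] F [-0.473  -0.3794 -0.3448] op 0.0928 q [ 0.3393  0.1326  1.4665 -0.0002  1.5416  1.8542]
block_a 0.79 [324. 166.] [0.5882 0.2424 0.    ]
block_a 0.66 [191. 251.] [0.5005 0.3651 0.    ]
lever_knob 0.73 [406. 230.] [0.6372 0.0953 0.109 ]
block_a 0.82 [409. 230.] [0.5841 0.2451 0.    ]
block_a 0.57 [403. 200.] [0.5026 0.3646 0.    ]
```

View pics/w7.png

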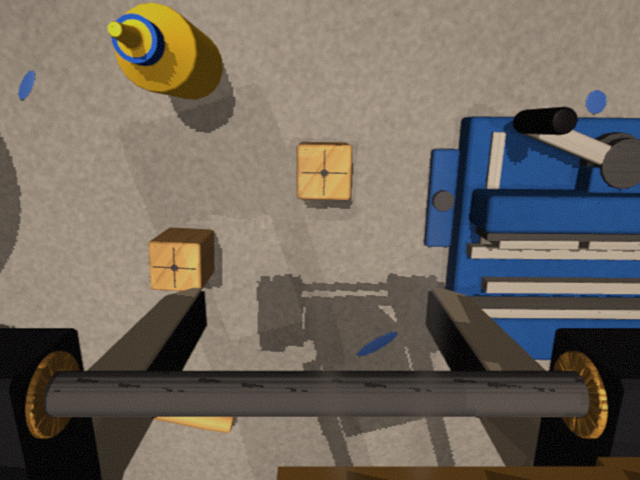

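```bash
python3 - <<'E'
from h import *
p=shot("wrist")
a=lambda u,v:atz(p,(u,v),.054)
print(a(324,173),a(174,268))
import itertools
for nm,(x0,y0,x1,y1) in dict(A=(285,130,365,215),B=(140,225,225,300)).items():
    im=p["img"][y0:y1,x0:x1]; hsv=cv2.cvtColor(im,cv2.COLOR_BGR2HSV)
    m=((hsv[...,1]>90)&(hsv[...,2]>200)).astype(np.uint8)
    m=cv2.morphologyEx(m,cv2.MORPH_CLOSE,np.ones((5,5)))
    c=max(cv2.findContours(m,0,2)[0],key=cv2.contourArea)
    r=cv2.minAreaRect(c); b=cv2.boxPoints(r)+[x0,y0]
    W=np.array([a(*q) for q in b]); print(nm,b.round(1).tolist()); print(W.mean(0),[np.round(np.linalg.norm(W[i]-W[i-1]),4) for i in range(4)],[np.degrees(np.arctan2(*(W[i]-W[i-1])[1::-1])).round(1) for i in range(4)])
E
```

```text
[0.5877 0.2431 0.054 ] [0.5023 0.3639 0.054 ]
A [[299.0, 197.0], [299.0, 145.0], [349.0, 145.0], [349.0, 197.0]]
[0.5889 0.2432 0.054 ] [np.float64(0.04), np.float64(0.0405), np.float64(0.0387), np.float64(0.0406)] [np.float64(93.0), np.float64(2.4), np.float64(-87.0), np.float64(-175.8)]
B [[150.0, 244.0], [198.0, 244.0], [198.0, 289.0], [150.0, 289.0]]
[0.5034 0.3638 0.054 ] [np.float64(0.0398), np.float64(0.0395), np.float64(0.0397), np.float64(0.0407)] [np.float64(-2.9), np.float64(-87.0), np.float64(178.8), np.float64(93.0)]
```

{"name": "jog_arm", "arguments": {
  "commands": [-1,0.0071,-0.038,0,0,-1,0,0,0.04,0,-1,0,0,0.04,0,-1,0,0,0.04,0,-1,0,0,0.035,0,-1,0,0,0.0285,0,-1,0,0,0,0,1,0,0,0,0,1,0,0,0,0,1,0,0,0,0,1,0,0,0,0,1,0,0,0,0,1,0,0,0,0,1,0,0,0,0,1,0,0,0,0,1,0,0,0,0],
  "grip_force": 20
}}

```text
t: 16.03
tool_pos: [0.5877, 0.2431, 0.0236]
orientation: [-2.279, 2.162, -0.0]
force: [0.5, 0.4, 3.4]
opening: 0.0434
```

```bash
python3 - <<'E'
from h import *
st()
E
```

```text
t 16.03 pos [0.5877 0.2431 0.0236] xaxis yaw -87.0 zax [ 0.0003  0.0001 -1.    ] F [0.512  0.3574 3.4254] op 0.0434 q [ 0.3117  0.364   1.5418 -0.      1.2355  1.8301]
```

{"name": "jog_arm", "arguments": {
  "commands": [1,0,0,-0.035,0,1,0,0,-0.035,0,1,0,0,-0.035,0,1,0,0,-0.035,0,1,0,0,-0.035,0,1,0.0332,0.0159,0,0,1,0.0332,0.0159,0,0,1,0.0332,0.0159,0,0,1,0.0332,0.0159,0,0,1,0.0332,0.0159,0,0,1,0,0,0,0,1,0,0,0,0,1,0,0,0,0]
}}

```text
t: 17.12
tool_pos: [0.517, 0.0732, 0.1984]
orientation: [-2.277, 2.163, 0.0]
force: [1.3, 0.0, -0.7]
opening: 0.0438
```

```bash
python3 - <<'E'
from h import *
st()
p=shot("wrist"); draw(p,"w8",visemodel((.5187,.003),.047,0))
draw(p,"w8b",visemodel((.5187,.003),.047,0),(230,130,640,420),1.9)
p=shot("side"); pin("seat0",p,.044);draw(p,"sd8b",visemodel((.5187,.003),.047,0),(250,180,400,300),5)
E
```

```text
t 17.12 pos [0.517  0.0732 0.1984] xaxis yaw -87.05 zax [ 0.0003  0.0005 -1.    ] F [ 1.2719  0.0047 -0.7189] op 0.0438 q [ 0.0421 -0.0822  1.7014  0.0005  1.5221  1.5614]
seat0 0.94 [316. 241.] [ 0.5174 -0.002   0.044 ]
seat0 0.76 [295. 227.] [0.5079 0.0725 0.044 ]
seat0 0.6 [336. 254.] [ 0.5279 -0.0679  0.044 ]
```

View pics/w8b.png

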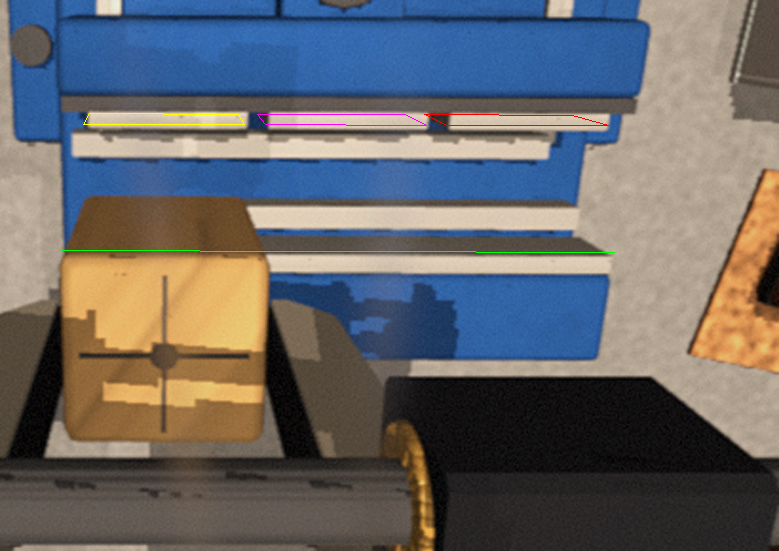

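View pics/sd8b.png

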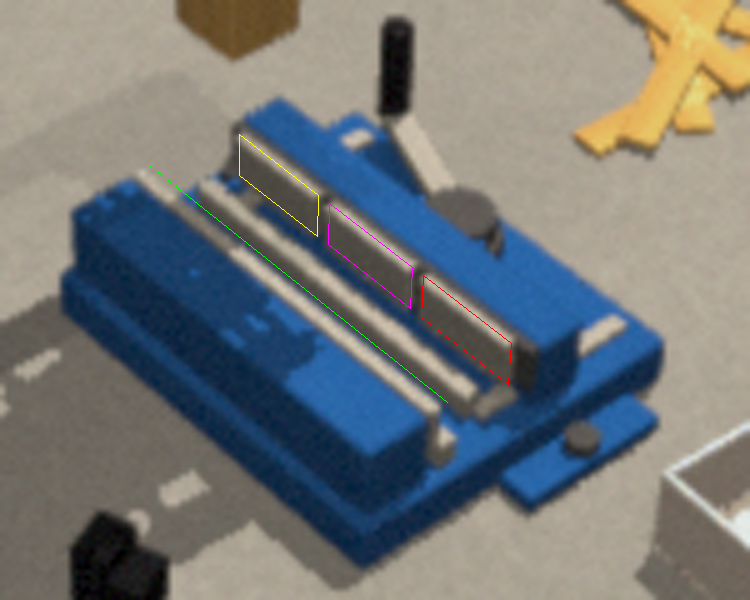

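```bash
python3 - <<'E'
from h import *
p=shot("wrist")
print(proj(p,[.517,.0732,.2288]), atz(p,(316.3,317.4),.2288))
E
```

```text
[[316.6329 320.1891]] [0.5182 0.0734 0.2288]
```

{"name": "jog_arm", "arguments": {
  "commands": [1,0,0.001,0.04,0,1,0,0,0.04,0,1,0,0,0.03,0,1,0,0,0.01,0,1,0,0,0,0,1,0,0,0,0]
}}

```text
t: 17.82
tool_pos: [0.5163, 0.0735, 0.0791]
orientation: [2.28, -2.162, -0.0]
force: [1.5, -0.2, -0.5]
opening: 0.044
```

```bash
python3 - <<'E'
from h import *
st()
E
```

```text
t 17.82 pos [0.5163 0.0735 0.0791] xaxis yaw -86.96 zax [-0.0001  0.     -1.    ] F [ 1.4703 -0.2053 -0.5489] op 0.044 q [0.0431 0.0076 1.8368 0.     1.2973 1.5608]
```

{"name": "jog_arm", "arguments": {
  "commands": [1,0,0,0.005,0,1,0,0,0.004,0,1,0,0,0.002,0,1,0,0,0,0,1,0,0,0,0]
}}

```text
t: 18.23
tool_pos: [0.5165, 0.073, 0.068]
orientation: [-2.278, 2.162, -0.001]
force: [0.2, -0.1, -1.6]
opening: 0.0437
```

```bash
python3 - <<'E'
from h import *
st()
E
```

```text
t 18.23 pos [0.5165 0.073  0.068 ] xaxis yaw -87.01 zax [ 0.0013  0.     -1.    ] F [ 0.1583 -0.1499 -1.606 ] op 0.0437 q [ 0.0422  0.019   1.847  -0.      1.2743  1.5608]
```

{"name": "jog_arm", "arguments": {
  "commands": [1,0,0,0.0005,0,-0.1,0,0,0,0,-0.4,0,0,0,0,-0.4,0,0,0,0,-0.4,0,0,0,0,-0.4,0,0,-0.03,0,-0.4,0,0,-0.04,0,-0.4,0,0,-0.04,0,-1,-0.03,0,-0.03,0,-1,-0.03,0,0,0,-1,0,0,0,0]
}}

```text
t: 19.15
tool_pos: [0.5141, 0.1366, 0.2096]
orientation: [-2.277, 2.156, -0.003]
force: [0.1, 0.2, -1.9]
opening: 0.0806
```

```bash
python3 - <<'E'
from h import *
st()
p=shot("wrist","w9")
E
```

```text
t 19.15 pos [0.5141 0.1366 0.2096] xaxis yaw -86.87 zax [ 0.0055  0.0031 -1.    ] F [ 0.1269  0.2343 -1.9123] op 0.0806 q [ 0.1617 -0.0661  1.6658  0.0022  1.536   1.6778]
```

View pics/w9.png

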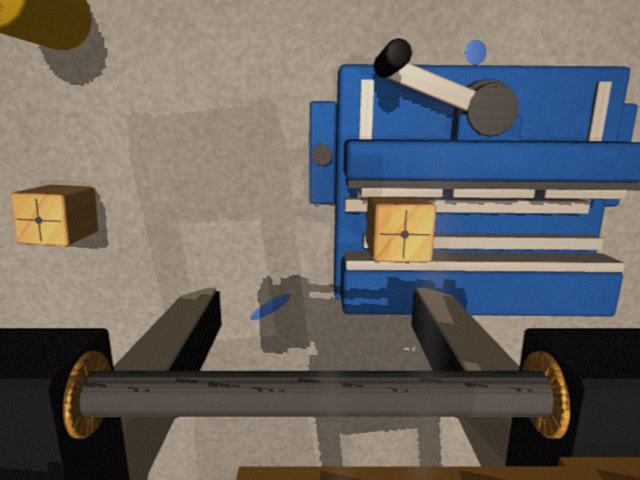

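{"name": "jog_arm", "arguments": {
  "commands": [-1,-0.0379,0,0,0,-1,-0.0379,0,0,0,-1,-0.0379,0,0,0,-1,-0.0379,0,0,0,-1,-0.0379,0,0,0,-1,-0.0379,0,0,0,-1,0,0,0,0,-1,0,0,0,0]
}}

```text
t: 19.87
tool_pos: [0.4999, 0.3602, 0.2043]
orientation: [2.28, -2.157, -0.001]
force: [0.4, -0.2, 0.4]
opening: 0.0932
```

```bash
python3 - <<'E'
from h import *
st()
p=shot("wrist","w10")
E
```

```text
t 19.87 pos [0.4999 0.3602 0.2043] xaxis yaw -86.84 zax [-0.0025 -0.0019 -1.    ] F [ 0.4449 -0.1783  0.4265] op 0.0932 q [ 0.5414  0.1741  1.4265 -0.0004  1.5441  2.057 ]
```

View pics/w10.png

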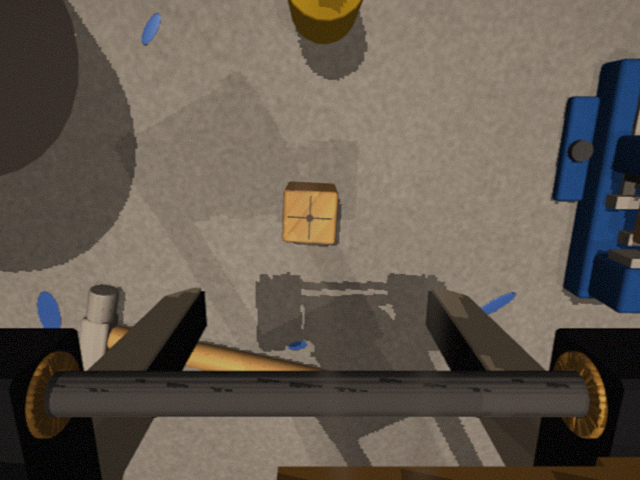

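```bash
python3 - <<'E'
from h import *
p=shot("wrist")
print(atz(p,(310,218),.054), atz(p,(284,190),.054),atz(p,(337,191),.054),atz(p,(337,245),.054))
print([atz(p,u,.015) for u in [(190,345),(120,325),(320,367),(100,300)]])
E
```

```text
[0.5023 0.3628 0.054 ] [0.5238 0.3844 0.054 ] [0.5252 0.3425 0.054 ] [0.4809 0.3396 0.054 ]
[array([0.3612, 0.4738, 0.015 ]), array([0.3792, 0.5405, 0.015 ]), array([0.3434, 0.3456, 0.015 ]), array([0.4043, 0.5575, 0.015 ])]
```

{"name": "jog_arm", "arguments": {
  "commands": [-1,-0.0025,-0.0025,0.03,0,-1,0,0,0.04,0,-1,0,0,0.04,0,-1,0,0,0.04,0,-1,0,0,0.03,0,-1,0,0,0,0,1,0,0,0,0,1,0,0,0,0,1,0,0,0,0,1,0,0,0,0,1,0,0,0,0,1,0,0,0,0,1,0,0,0,0,1,0,0,0,0,1,0,0,0,0],
  "grip_force": 20
}}

```text
t: 21.22
tool_pos: [0.5033, 0.3625, 0.0267]
orientation: [-2.279, 2.162, -0.0]
force: [0.0, 0.4, 2.8]
opening: 0.0437
```

```bash
python3 - <<'E'
from h import *
st()
E
```

```text
t 21.22 pos [0.5033 0.3625 0.0267] xaxis yaw -86.99 zax [ 0.0004  0.0004 -1.    ] F [0.005  0.38   2.8389] op 0.0437 q [0.5414 0.3215 1.5888 0.0001 1.2308 2.0596]
```

{"name": "jog_arm", "arguments": {
  "commands": [1,0,0,-0.035,0,1,0,0,-0.035,0,1,0,0,-0.035,0,1,0,0,-0.035,0,1,0,0,-0.035,0,1,0.0391,0.0002,0,0,1,0.0391,0.0002,0,0,1,0.0391,0.0002,0,0,1,0.0391,0.0002,0,0,1,0.0391,0.0002,0,0,1,0.0391,0.0002,0,0,1,0.0391,0.0002,0,0,1,0.0391,0.0002,0,0,1,0.0391,0.0002,0,0,1,0.0391,0.0002,0,0,1,0.0391,0.0002,0,0,1,0,0,0,0,1,0,0,0,0,1,0,0,0,0]
}}

```text
t: 22.8
tool_pos: [0.5233, -0.0673, 0.2009]
orientation: [2.278, -2.164, -0.002]
force: [0.0, -0.5, -0.2]
opening: 0.0441
```

```bash
python3 - <<'E'
from h import *
s=st()
p=shot("wrist"); draw(p,"w11",visemodel((.5187,.003),.047,0))
x,y,z=s["tool_pos"]; print(proj(p,[x,y,z+.0273]))
E
```

```text
t 22.8 pos [ 0.5233 -0.0673  0.2009] xaxis yaw -87.06 zax [-0.0007  0.0006 -1.    ] F [ 0.0352 -0.4969 -0.1865] op 0.0441 q [-0.2254 -0.067   1.6824  0.0004  1.5271  1.294 ]
[[314.3022 316.2817]]
```

View pics/w11.png

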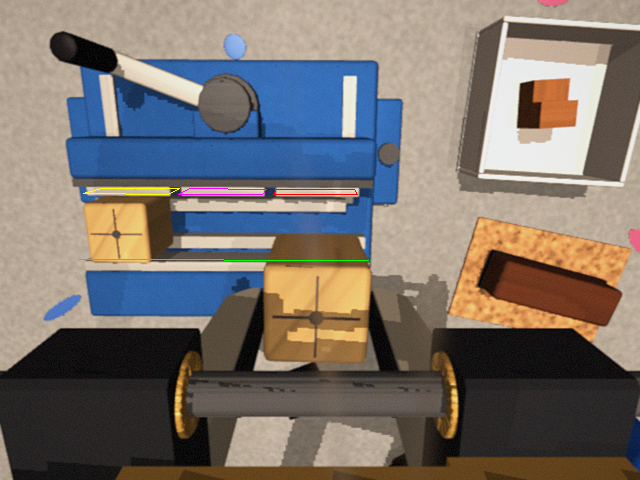

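{"name": "jog_arm", "arguments": {
  "commands": [1,0,0,0.04,0,1,0,0,0.04,0,1,0,0,0.03,0,1,0,0,0.008,0,1,0,0,0,0,1,0,0,0,0]
}}

```text
t: 23.35
tool_pos: [0.5241, -0.0666, 0.0844]
orientation: [-2.28, 2.161, -0.001]
force: [0.4, 1.0, -0.2]
opening: 0.0439
```

```bash
python3 - <<'E'
from h import *
st()
E
```

```text
t 23.35 pos [ 0.5241 -0.0666  0.0844] xaxis yaw -86.91 zax [ 0.0005 -0.     -1.    ] F [ 0.3552  0.9662 -0.2225] op 0.0439 q [-0.2235  0.0197  1.8142  0.0001  1.3072  1.2934]
```

Free descent; lower 12 mm more and release.

{"name": "jog_arm", "arguments": {
  "commands": [1,0,0,0.006,0,1,0,0,0.004,0,1,0,0,0.0025,0,1,0,0,0,0,1,0,0,0,0]
}}

```text
t: 23.77
tool_pos: [0.5238, -0.0675, 0.0712]
orientation: [-2.278, 2.162, -0.001]
force: [0.4, 0.8, -0.8]
opening: 0.0439
```

```bash
python3 - <<'E'
from h import *
st()
E
```

```text
t 23.77 pos [ 0.5238 -0.0675  0.0712] xaxis yaw -87.01 zax [ 0.0007 -0.0001 -1.    ] F [ 0.3798  0.7949 -0.7509] op 0.0439 q [-0.2254  0.0336  1.8257  0.0001  1.2816  1.2932]
```

{"name": "jog_arm", "arguments": {
  "commands": [1,0,0,0.0005,0,-0.1,0,0,0,0,-0.4,0,0,0,0,-0.4,0,0,0,0,-0.4,0,0,0,0,-0.4,0,0,-0.03,0,-0.4,0,0,-0.04,0,-0.4,0,0,-0.04,0,-0.4,-0.03,0,-0.03,0,-0.4,-0.03,0,0,0,-0.4,0,0,0,0,-0.4,0,0,0,0]
}}

```text
t: 24.77
tool_pos: [0.5206, -0.007, 0.2103]
orientation: [-2.281, 2.159, -0.002]
force: [-0.8, -0.5, -0.0]
opening: 0.065
```

```bash
python3 - <<'E'
from h import *
st()
p=shot("wrist","w12"); pin("lever_knob",p,.109)
p=shot("side"); crop(p,"sd12",230,150,430,310,4)
E
```

```text
t 24.77 pos [ 0.5206 -0.007   0.2103] xaxis yaw -86.86 zax [ 0.0012 -0.0002 -1.    ] F [-0.8319 -0.5354 -0.0296] op 0.065 q [-0.112  -0.092   1.689  -0.0001  1.5434  1.404 ]
lever_knob 0.57 [167.  48.] [0.636  0.0905 0.109 ]
```

View pics/w12.png

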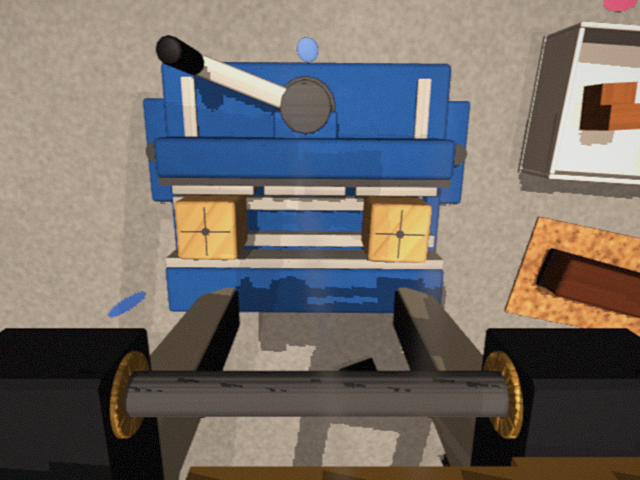

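View pics/sd12.png

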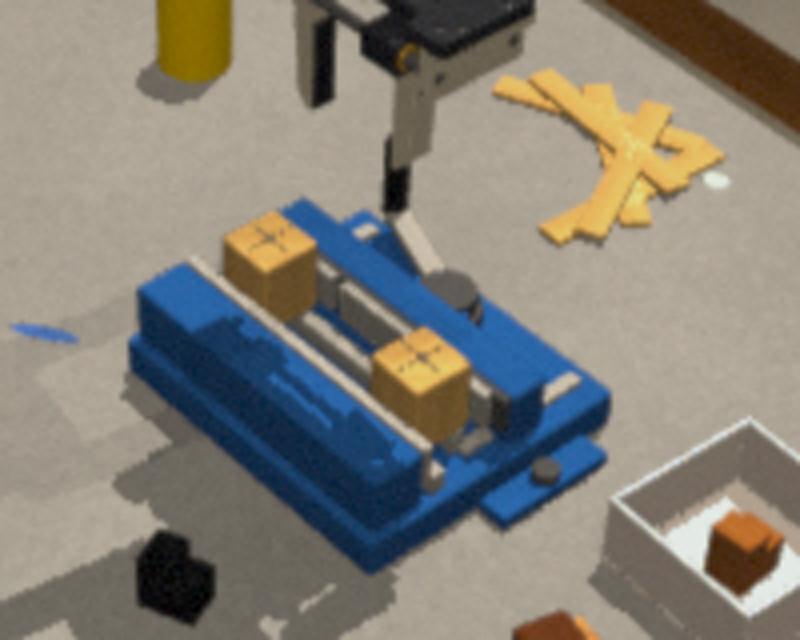

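{"name": "jog_arm", "arguments": {
  "commands": [0,-0.0232,-0.0299,0,0,0,-0.0232,-0.0299,0,0,0,-0.0232,-0.0299,0,0,0,-0.0232,-0.0299,0,0,0,0,0,0,-7,0,0,0,0,-7,0,0,0,0,-7,0,0,0,0,-7,0,0,0,0,-7,0,0,0,0,-7,0,0,0,0,-7,0,0,0,0,-7,0,0,0,0,-7,0,0,0,0,-7,0,0,0,0,0,0,0,0,0,0]
}}

```text
t: 26.25
tool_pos: [0.6348, 0.0898, 0.2087]
orientation: [3.105, -0.472, -0.002]
force: [0.8, 0.5, -0.1]
opening: 0.0463
```

```bash
python3 - <<'E'
from h import *
st()
p=shot("wrist","w13"); pin("lever_knob",p,.109);pin("lever_hinge",p,.109)
E
```

```text
t 26.25 pos [0.6348 0.0898 0.2087] xaxis yaw -17.29 zax [-0.0016 -0.0002 -1.    ] F [ 0.8486  0.4644 -0.0628] op 0.0463 q [ 0.0607  0.2383  1.3455 -0.0001  1.5594  0.3625]
```

{"name": "jog_arm", "arguments": {
  "commands": [0,0,-0.002,0.035,0,0,0,0,0.035,0,0,0,0,0.035,0,0,0,0,0.033,0,0,0,0,0,0,1,0,0,0,0,1,0,0,0,0,1,0,0,0,0,1,0,0,0,0,1,0,0,0,0,1,0,0,0,0,1,0,0,0,0,1,0,0,0,0],
  "grip_force": 30
}}

```text
t: 27.48
tool_pos: [0.6364, 0.0932, 0.0743]
orientation: [-3.106, 0.464, -0.003]
force: [-3.9, 0.8, 6.7]
opening: 0.0174
```

```bash
python3 - <<'E'
from h import *
st()
E
```

```text
t 27.48 pos [0.6364 0.0932 0.0743] xaxis yaw -17.0 zax [ 0.0021  0.0006 -1.    ] F [-3.9227  0.829   6.6551] op 0.0174 q [0.0655 0.3265 1.4896 0.0005 1.3234 0.3621]
```

{"name": "jog_arm", "arguments": {
  "commands": [1,0.0063,0.0002,0,4,1,0.0063,0.0002,0,4,1,0.0063,0.0002,0,4,1,0.0063,0.0002,0,4,1,0.0063,0.0002,0,4,1,0.0063,0.0002,0,4,1,0.0063,0.0002,0,4,1,0.0063,0.0002,0,4,1,0.0063,0.0002,0,4,1,0.0063,0.0002,0,4,1,0,0,0,0]
}}

```text
t: 28.4
tool_pos: [0.6853, 0.0553, 0.0743]
orientation: [-2.757, 1.506, -0.0]
force: [-8.3, -1.4, 9.7]
opening: 0.0173
```

```bash
python3 - <<'E'
from h import *
st()
E
```

```text
t 28.4 pos [0.6853 0.0553 0.0743] xaxis yaw -57.28 zax [ 0.0003  0.0001 -1.    ] F [-8.2934 -1.3879  9.6615] op 0.0173 q [0.006  0.4422 1.3434 0.0001 1.3557 1.0056]
```

{"name": "jog_arm", "arguments": {
  "commands": [1,0.0063,0.0002,0,4,1,0.0063,0.0002,0,4,1,0.0063,0.0002,0,4,1,0.0063,0.0002,0,4,1,0.0063,0.0002,0,4,1,0.0063,0.0002,0,4,1,0.0063,0.0002,0,4,1,0.0063,0.0002,0,4,1,0.0063,0.0002,0,4,1,0.005,0.0002,0,3,1,0.003,0,0,0,1,0,0,0,0]
}}

```text
t: 29.4
tool_pos: [0.699, -0.004, 0.0743]
orientation: [-2.101, 2.332, 0.003]
force: [-7.6, 7.1, 8.7]
opening: 0.017
```

```bash
python3 - <<'E'
from h import *
s=st(); d=s["tool_pos"][:2]-[.608,.0062]; print(np.degrees(np.arctan2(d[1],d[0])),np.hypot(*d))
E
```

```text
t 29.4 pos [ 0.699  -0.004   0.0743] xaxis yaw -95.97 zax [ 0.0008  0.0029 -1.    ] F [-7.5885  7.0919  8.6886] op 0.017 q [-0.0808  0.4716  1.3049  0.003   1.3645  1.5937]
-6.423018675541898 0.09158309287585202
```

{"name": "jog_arm", "arguments": {
  "commands": [1,0.003,0,0,0,1,0.003,0,0,0,1,0,0,0,0]
}}

```text
t: 29.65
tool_pos: [0.6988, -0.0058, 0.0743]
orientation: [-2.1, 2.327, 0.008]
force: [-4.8, 21.8, 7.5]
opening: 0.0173
```

```bash
python3 - <<'E'
from h import *
s=st(); d=s["tool_pos"][:2]-[.608,.0062]; print(np.degrees(np.arctan2(d[1],d[0])),np.hypot(*d))
E
```

```text
t 29.65 pos [ 0.6988 -0.0058  0.0743] xaxis yaw -95.86 zax [ 0.0017  0.0082 -1.    ] F [-4.829  21.8084  7.5267] op 0.0173 q [-0.0864  0.4702  1.3067  0.0085  1.3636  1.5849]
-7.550317917760891 0.09160134799490922
```

{"name": "jog_arm", "arguments": {
  "commands": [1,0.003,0,0,0,1,0,0,0,0,1,-0.005,0,0,0,0,0,0,0,0,0,0,0,0,0,0,0,0,0,0,0,0,0,-0.03,0,0,0,0,-0.04,0,0,0,0,-0.04,0,0,0,0,-0.03,0,0,0,0.035,0,0,0,0,0.04,0,0,0,0,0.04,0,0,0,0,0.04,0,0,0,0,0,0,0,0,0,0,0]
}}

```text
invalid input
```

```bash
python3 - <<'E'
from h import *
st()
p=shot("wrist","w14"); pin("lever_knob",p,.109);pin("lever_hinge",p,.109); pin("tapper",p,.004)
p=shot("side"); crop(p,"sd14",230,150,430,310,4); pin("tapper",p,.004); pin("mat",p,0)
p=shot("scene","sc14"); pin("tapper",p,.004); pin("mat",p,0)
E
```

```text
t 29.65 pos [ 0.6988 -0.0058  0.0743] xaxis yaw -95.86 zax [ 0.0017  0.0082 -1.    ] F [-4.829  21.8084  7.5267] op 0.0173 q [-0.0864  0.4702  1.3067  0.0085  1.3636  1.5849]
lever_knob 0.93 [317. 323.] [ 0.6993 -0.0071  0.109 ]
tapper 0.88 [297. 363.] [ 0.2776 -0.2401  0.004 ]
tapper 0.62 [386. 321.] [ 0.5067 -0.2734  0.004 ]
tapper 0.58 [417. 408.] [ 0.4028 -0.4731  0.004 ]
mat 0.78 [375. 335.] [ 0.4629 -0.2828  0.    ]
mat 0.37 [334. 254.] [ 0.5544 -0.0317  0.    ]
tapper 0.86 [260. 336.] [ 0.5047 -0.2681  0.004 ]
tapper 0.86 [144. 382.] [ 0.4037 -0.4742  0.004 ]
tapper 0.8 [193. 287.] [ 0.2844 -0.2429  0.004 ]
mat 0.98 [239. 337.] [ 0.4697 -0.2917  0.    ]
```

View pics/w14.png

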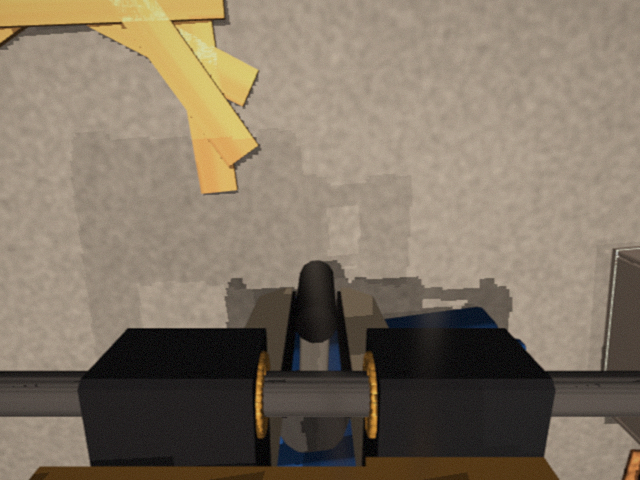

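View pics/sd14.png

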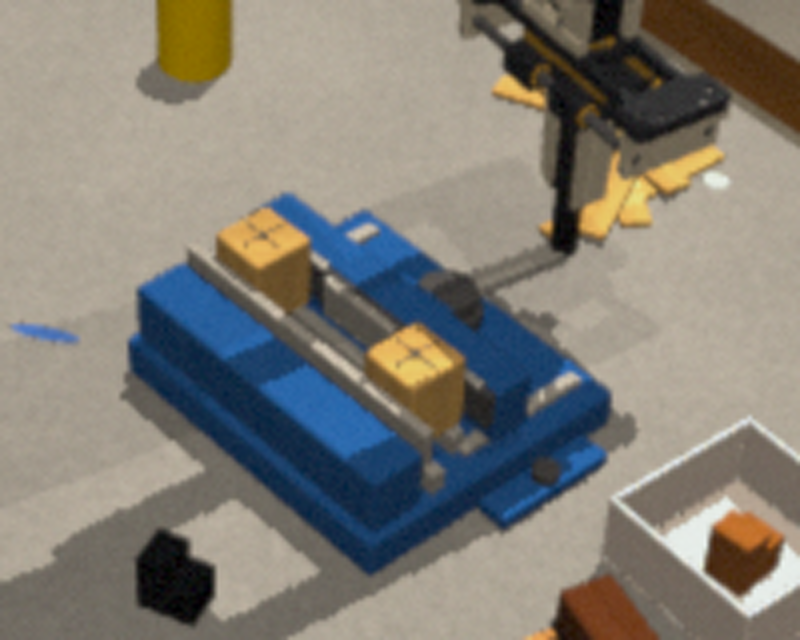

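View pics/sc14.png

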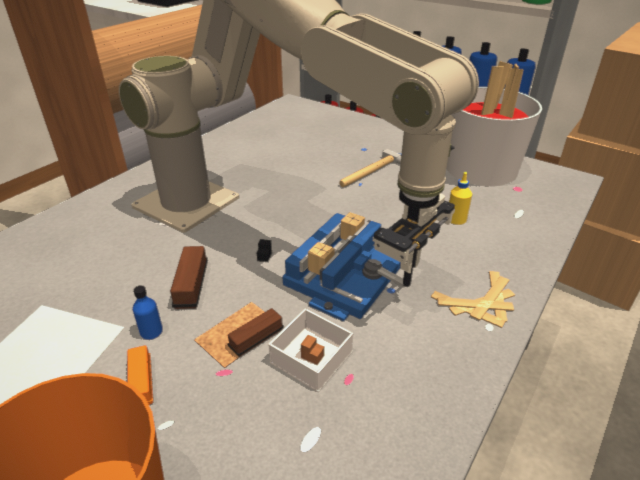

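The call was malformed (an extra number) and nothing moved. The lever is closed, and the tapper has been knocked partly off its mat, toward the tub. Now I release the knob.

{"name": "jog_arm", "arguments": {
  "commands": [1,0.003,0,0,0,1,0,0,0,0,1,-0.006,0,0,0,0,0,0,0,0,0,0,0,0,0,0,0,0,0,0,0,0,0,-0.03,0,0,0,0,-0.04,0,0,0,0,-0.04,0,0,0,0,-0.03,0,0,0.04,0.01,0,0,0,0.04,0.01,0,0,0,0.04,0.01,0,0,0,0.03,0.03,0,0,-1,0.02,0.04,0,0,-1,0,0.04,0,0,-1,0,0,0,0,-1,0,0,0,0]
}}

```text
t: 31.65
tool_pos: [0.5425, -0.1626, 0.2113]
orientation: [2.099, -2.337, -0.001]
force: [0.5, -1.1, 0.2]
opening: 0.0687
```

```bash
python3 - <<'E'
from h import *
st()
p=shot("wrist","w15"); pin("lever_knob",p,.109);pin("tapper",p,.004);pin("mat",p,0);pin("block_a",p,.05)
E
```

```text
t 31.65 pos [ 0.5425 -0.1626  0.2113] xaxis yaw -96.15 zax [-0.0009  0.0002 -1.    ] F [ 0.54   -1.0715  0.2465] op 0.0687 q [-0.3817  0.0349  1.5626 -0.0001  1.5449  1.2965]
lever_knob 0.71 [34. 21.] [ 0.6961 -0.0064  0.109 ]
tapper 0.94 [437. 232.] [ 0.5064 -0.275   0.004 ]
tapper 0.84 [407. 434.] [ 0.2824 -0.2352  0.004 ]
tapper 0.71 [637. 308.] [ 0.4066 -0.4708  0.004 ]
tapper 0.49 [448. 276.] [ 0.4614 -0.284   0.004 ]
mat 0.58 [448. 274.] [ 0.4616 -0.2853  0.    ]
block_a 0.81 [211. 257.] [ 0.5185 -0.0705  0.05  ]
block_a 0.62 [ 48. 280.] [0.5133 0.0732 0.05  ]
```

View pics/w15.png

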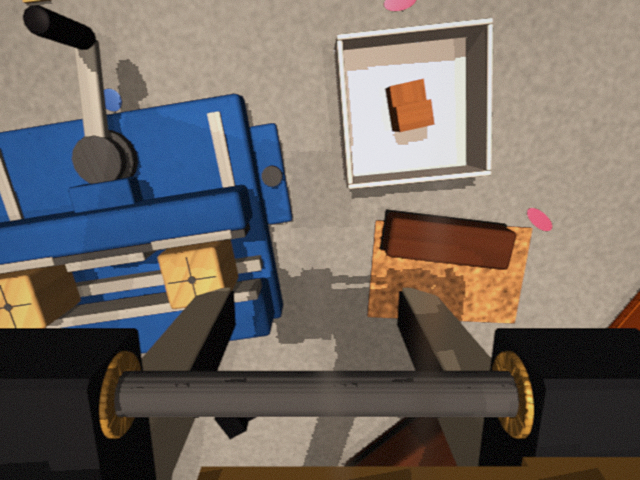

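```bash
python3 - <<'E'
from h import *
p=shot("wrist"); crop(p,"w16",340,180,560,340,3.6)
E
```

```text
(no output)
```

View pics/w16.png

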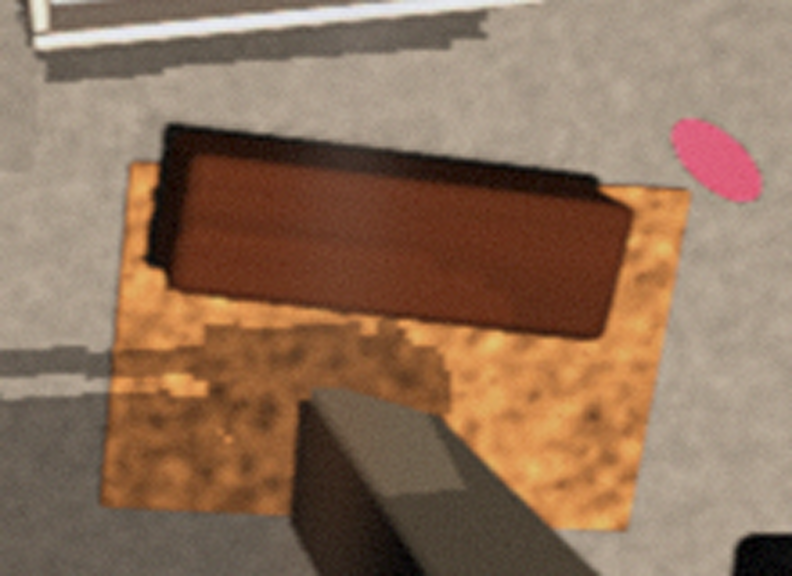

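```bash
python3 - <<'E'
from h import *
p=shot("wrist")
g=lambda L,z:np.array([atz(p,(u/3.6+340,v/3.6+180),z) for u,v in L])
for nm,L,z in [("tap",[(190,152),(632,210),(605,338),(168,288)],.044),("mat",[(133,160),(690,188),(628,530),(103,505)],.004)]:
    W=g(L,z);print(nm,W.tolist());print(W.mean(0),[np.linalg.norm(W[i]-W[i-1]).round(4) for i in range(4)],[np.degrees(np.arctan2(*(W[i]-W[i-1])[1::-1])).round(1) for i in range(4)])
E
```

```text
tap [[0.5347335391423959, -0.227034871102352, 0.043999999999999984], [0.5095081348371137, -0.33097401542020544, 0.043999999999999984], [0.4776759912051476, -0.3250277553737177, 0.043999999999999984], [0.5016786748826778, -0.21981481235294253, 0.043999999999999984]]
[ 0.5059 -0.2757  0.044 ] [np.float64(0.0338), np.float64(0.107), np.float64(0.0324), np.float64(0.1079)] [np.float64(-12.3), np.float64(-103.6), np.float64(169.4), np.float64(77.1)]
mat [[0.5244850696579411, -0.21841650873348395, 0.0040000000000000036], [0.5014265701254077, -0.36424226761336487, 0.0040000000000000036], [0.4033026582238493, -0.34973618883196655, 0.003999999999999948], [0.42653730537531553, -0.2034017312603474, 0.003999999999999948]]
[ 0.4639 -0.2839  0.004 ] [np.float64(0.0991), np.float64(0.1476), np.float64(0.0992), np.float64(0.1482)] [np.float64(-8.7), np.float64(-99.0), np.float64(171.6), np.float64(81.0)]
```

{"name": "jog_arm", "arguments": {
  "commands": [-0.25,0.0291,0.006,0,0,-0.25,0.0291,0.006,0,0,-0.25,0.0291,0.006,0,0,-0.25,0.0291,0.006,0,0,-0.25,0,0,0,-6.9,-0.25,0,0,0,-6.9,-0.25,0,0,0,-6.9,-0.25,0,0,0,-6.9,-0.25,0,0,0,-6.9,-0.25,0,0,0,-6.9,-0.25,0,0,0,-6.9,-0.25,0,0,0,-6.9,-0.25,0,0,0,-6.9,-0.25,0,0,0,-6.9,-0.25,0,0,0,-6.9,-0.25,0,0,0,-7,-0.25,0,0,0,0,-0.25,0,0,0,0]
}}

```text
t: 33.5
tool_pos: [0.5095, -0.2752, 0.2116]
orientation: [-3.12, 0.364, 0.0]
force: [-0.5, 0.5, 0.1]
opening: 0.058
```

```bash
python3 - <<'E'
from h import *
s=st()
p=shot("wrist","w17"); x,y,z=s["tool_pos"]
c,sn=np.cos(np.radians(-13.2)),np.sin(np.radians(-13.2))
R=lambda a,b,h:[.506+c*a-sn*b,-.2757+sn*a+c*b,h]
draw(p,"w17",[[R(.018,.055,.044),R(-.018,.055,.044),R(-.018,-.055,.044),R(.018,-.055,.044),R(.018,.055,.044)]])
E
```

```text
t 33.5 pos [ 0.5095 -0.2752  0.2116] xaxis yaw -13.29 zax [-0.0001  0.0001 -1.    ] F [-0.4708  0.5022  0.1224] op 0.058 q [-0.5837  0.0682  1.5277  0.      1.5459 -0.3517]
```

View pics/w17.png

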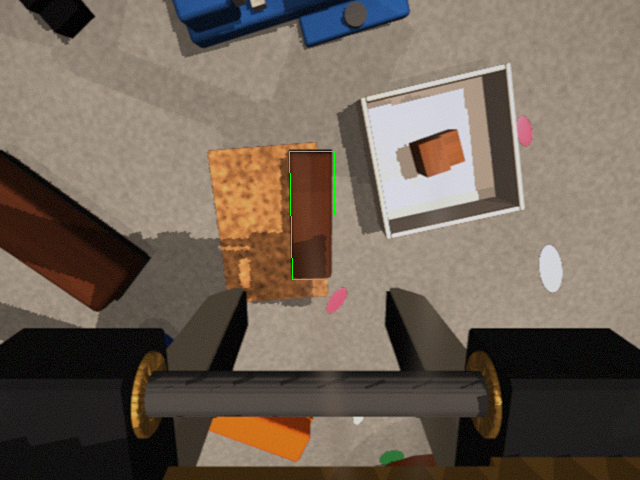

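{"name": "jog_arm", "arguments": {
  "commands": [-0.25,-0.0033,0.0013,0.035,0,-0.25,0,0,0.04,0,-0.25,0,0,0.04,0,-0.25,0,0,0.04,0,-0.25,0,0,0.03,0,-0.25,0,0,0.01,0,-0.25,0,0,0,0,1,0,0,0,0,1,0,0,0,0,1,0,0,0,0,1,0,0,0,0,1,0,0,0,0,1,0,0,0,0,1,0,0,0,0,1,0,0,0,0],
  "grip_force": 40
}}

```text
t: 34.8
tool_pos: [0.5069, -0.2768, 0.0192]
orientation: [3.119, -0.359, 0.005]
force: [-1.4, 0.3, 6.7]
opening: 0.0351
```

```bash
python3 - <<'E'
from h import *
st()
E
```

```text
t 34.8 pos [ 0.5069 -0.2768  0.0192] xaxis yaw -13.11 zax [ 0.003  -0.0022 -1.    ] F [-1.3697  0.3342  6.7449] op 0.0351 q [-0.5884  0.2219  1.7232 -0.0001  1.1928 -0.3595]
```

{"name": "jog_arm", "arguments": {
  "commands": [1,0,0,-0.03,0,1,0,0,-0.04,0,1,0,0,-0.04,0,1,0,0,-0.04,0,1,0,0,-0.04,0,1,-0.0059,-0.0346,0,0,1,-0.0059,-0.0346,0,0,1,-0.0059,-0.0346,0,0,1,-0.0059,-0.0346,0,0,1,-0.0059,-0.0346,0,0,1,-0.0059,-0.0346,0,0,1,0,0,0,-5.3,1,0,0,0,-5.3,1,0,0,0,-5.3,1,0,0,0,0,1,0,0,0,0]
}}

```text
t: 36.13
tool_pos: [0.5181, -0.0654, 0.2072]
orientation: [3.141, 0.072, 0.001]
force: [-0.3, -0.1, -1.4]
opening: 0.0346
```

```bash
python3 - <<'E'
from h import *
st()
p=shot("wrist","w18"); pin("block_a",p,.05); pin("lever_knob",p,.109)
p=shot("side","sd18"); crop(p,"sd18",230,130,430,290,4)
E
```

```text
t 36.13 pos [ 0.5181 -0.0654  0.2072] xaxis yaw 2.64 zax [ 0.0007 -0.0001 -1.    ] F [-0.2988 -0.061  -1.3954] op 0.0346 q [-0.2238 -0.086   1.689   0.      1.5379 -0.2698]
block_a 0.7 [298. 142.] [ 0.5017 -0.0056  0.05  ]
block_a 0.57 [312.  35.] [0.5094 0.0712 0.05  ]
lever_knob 0.87 [593. 160.] [ 0.6979 -0.0063  0.109 ]
```

View pics/w18.png

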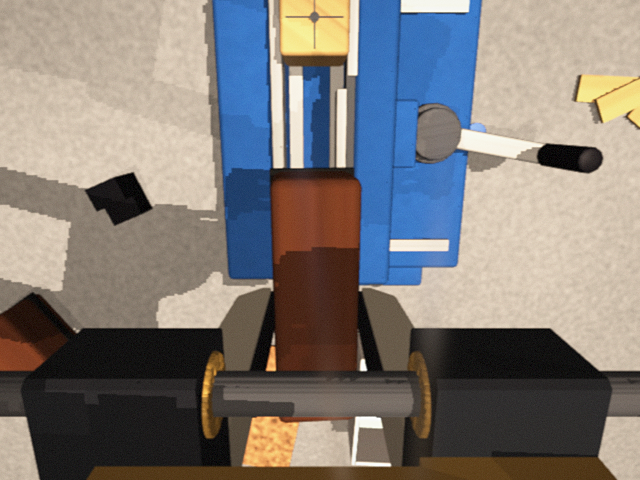

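View pics/sd18.png

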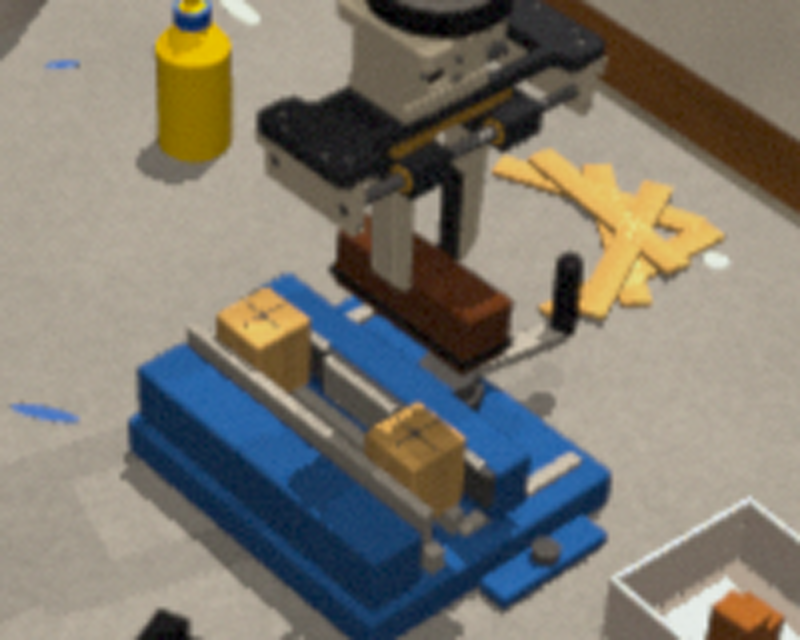

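```bash
python3 - <<'E'
from h import *
p=shot("wrist")
for z in (.102,.104): print(atz(p,(314,16),z))
E
python3 - <<'E'
# B from shot w15 needs its extrinsics: use scene view instead
from h import *
p=shot("scene","sc19"); crop(p,"sc19",270,180,430,310,5)
q=shot("side")
for x,y in [(.520,-.067),(.514,.073)]: print(proj(p,[x,y,.104]),proj(q,[x,y,.104]))
E
```

```text
[0.5109 0.072  0.102 ]
[0.5109 0.0716 0.104 ]
[[322.4736 249.6341]] [[334.5183 237.3225]]
[[354.2287 218.7463]] [[296.5618 207.81  ]]
```

View pics/sc19.png

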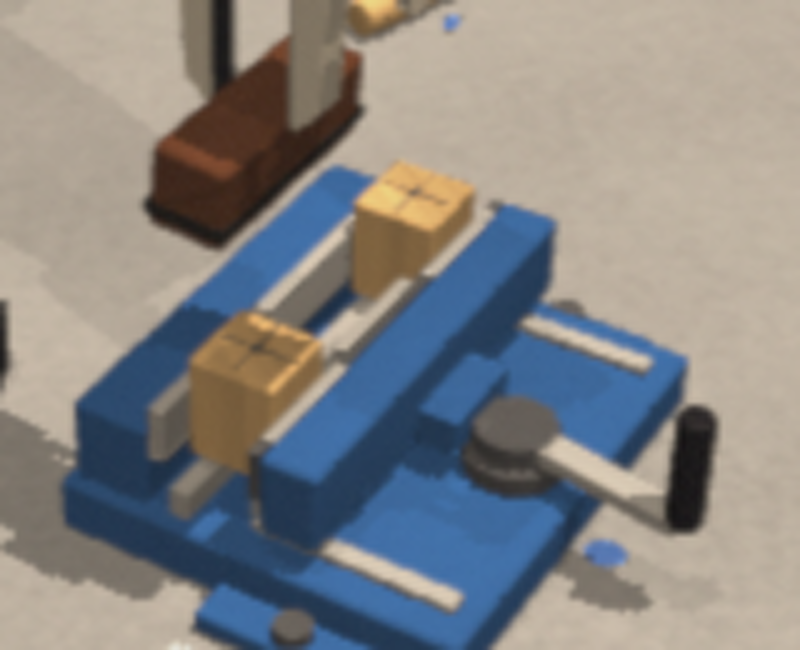

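{"name": "jog_arm", "arguments": {
  "commands": [1,0.0014,0.002,0.03,0,1,0,0,0.03,0,1,0,0,0.02,0,1,0,0,0,0,1,0,0,0,0,1,0,0,0.003,0,1,0,0,0.003,0,1,0,0,0,0],
  "grip_force": 60
}}

```text
t: 37.15
tool_pos: [0.5204, -0.0676, 0.1219]
orientation: [3.14, 0.077, 0.003]
force: [0.3, -0.4, -1.9]
opening: 0.0341
```

```bash
python3 - <<'E'
from h import *
st()
E
```

```text
t 37.15 pos [ 0.5204 -0.0676  0.1219] xaxis yaw 2.79 zax [ 0.002  -0.0005 -1.    ] F [ 0.3405 -0.4259 -1.9135] op 0.0341 q [-0.2269 -0.0274  1.7899 -0.      1.377  -0.2757]
```

{"name": "jog_arm", "arguments": {
  "commands": [1,0,0,0.002,0,1,0,0,0.002,0,1,0,0,0,0]
}}

```text
t: 37.4
tool_pos: [0.5206, -0.0677, 0.1183]
orientation: [3.14, 0.077, 0.004]
force: [-1.1, -0.0, 4.4]
opening: 0.0343
```

{"name": "jog_arm", "arguments": {
  "commands": [1,0,0,0.002,0,1,0,0,0.0,0]
}}

```text
t: 37.57
tool_pos: [0.5206, -0.0677, 0.1165]
orientation: [3.14, 0.077, 0.004]
force: [-2.0, 0.2, 6.2]
opening: 0.0342
```

{"name": "jog_arm", "arguments": {
  "commands": [1,0,0,0.002,0,1,0,0,0.0,0]
}}

```text
t: 37.73
tool_pos: [0.5206, -0.0678, 0.1145]
orientation: [3.14, 0.077, 0.004]
force: [-1.6, -0.4, 6.2]
opening: 0.0346
```

{"name": "jog_arm", "arguments": {
  "commands": [1,0,0,0.0015,0,1,0,0,0.0,0]
}}

```text
t: 37.9
tool_pos: [0.5207, -0.0679, 0.1136]
orientation: [3.14, 0.077, 0.004]
force: [-3.7, 0.5, 10.0]
opening: 0.0341
```

{"name": "jog_arm", "arguments": {
  "commands": [1,0,0,0.002,0,1,0,0,0.0,0]
}}

```text
t: 38.07
tool_pos: [0.5213, -0.068, 0.1134]
orientation: [3.139, 0.077, 0.007]
force: [-10.2, 1.1, 22.1]
opening: 0.0342
```

{"name": "jog_arm", "arguments": {
  "commands": [1,0,0,0.002,0,1,0,0,0.0,0]
}}

```text
t: 38.23
tool_pos: [0.5225, -0.0681, 0.1132]
orientation: [3.139, 0.077, 0.011]
force: [-11.6, 1.5, 30.5]
opening: 0.0341
```

```bash
python3 - <<'E'
from h import *
st()
E
```

```text
t 38.23 pos [ 0.5225 -0.0681  0.1132] xaxis yaw 2.81 zax [ 0.0071 -0.0018 -1.    ] F [-11.5723   1.4932  30.4764] op 0.0341 q [-0.2269 -0.0194  1.7984 -0.0002  1.3552 -0.2758]
```

{"name": "jog_arm", "arguments": {
  "commands": [1,0,0,-0.01,0,1,0,0,-0.03,0,1,0,0,-0.02,0,1,-0.0004,-0.035,0,0,1,-0.0004,-0.035,0,0,1,-0.0004,-0.035,0,0,1,-0.0003,-0.035,0,0,1,0,0,0,0,1,0,0,0,0]
}}

```text
t: 38.98
tool_pos: [0.5111, 0.074, 0.1675]
orientation: [3.141, 0.082, 0.001]
force: [1.1, -0.3, -1.3]
opening: 0.0336
```

```bash
python3 - <<'E'
from h import *
st()
p=shot("side"); crop(p,"sd20",230,130,430,290,4)
p=shot("wrist","w20")
E
```

```text
t 38.98 pos [0.5111 0.074  0.1675] xaxis yaw 3.0 zax [ 0.0004  0.     -1.    ] F [ 1.0805 -0.3359 -1.3193] op 0.0336 q [ 0.0444 -0.0819  1.7576 -0.      1.4655 -0.008 ]
```

View pics/sd20.png

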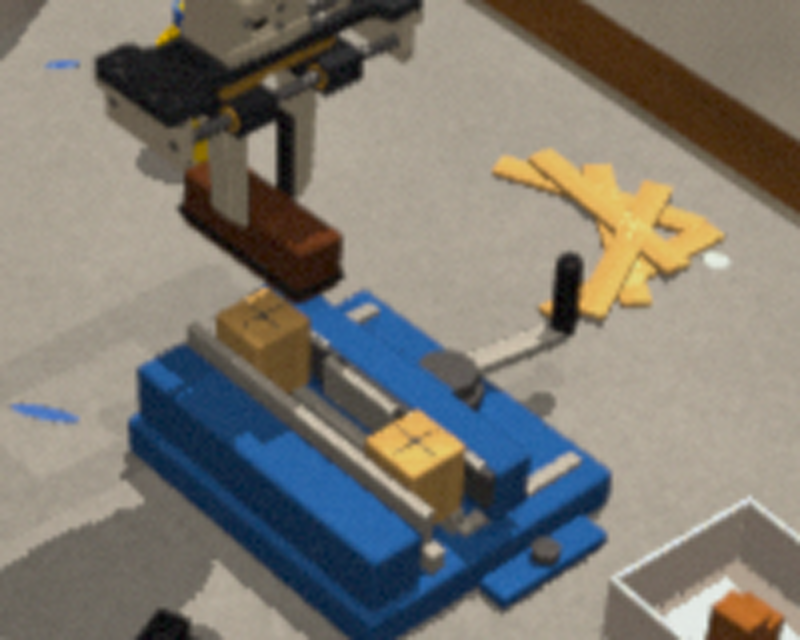

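{"name": "jog_arm", "arguments": {
  "commands": [1,0.0015,0.001,0.03,0,1,0,0,0.014,0,1,0,0,0,0,1,0,0,0.002,0,1,0,0,0.002,0,1,0,0,0,0]
}}

```text
t: 39.58
tool_pos: [0.5132, 0.0709, 0.12]
orientation: [3.141, 0.075, 0.001]
force: [0.3, 1.3, -1.5]
opening: 0.0338
```

{"name": "jog_arm", "arguments": {
  "commands": [1,0,0,0.002,0,1,0,0,0.0,0]
}}

```text
t: 39.75
tool_pos: [0.5136, 0.0712, 0.1186]
orientation: [3.14, 0.076, 0.003]
force: [-1.0, -0.8, 2.8]
opening: 0.0342
```

{"name": "jog_arm", "arguments": {
  "commands": [1,0,0,0.002,0,1,0,0,0.0,0]
}}

```text
t: 39.92
tool_pos: [0.5136, 0.0714, 0.1168]
orientation: [3.141, 0.077, 0.003]
force: [-2.1, -0.0, 5.6]
opening: 0.0345
```

{"name": "jog_arm", "arguments": {
  "commands": [1,0,0,0.002,0,1,0,0,0.0,0]
}}

```text
t: 40.08
tool_pos: [0.5136, 0.0715, 0.1148]
orientation: [3.141, 0.077, 0.003]
force: [-2.6, -0.1, 5.8]
opening: 0.0341
```

{"name": "jog_arm", "arguments": {
  "commands": [1,0,0,0.002,0,1,0,0,0.0,0]
}}

```text
t: 40.25
tool_pos: [0.5138, 0.0714, 0.1136]
orientation: [3.14, 0.077, 0.004]
force: [-3.9, -2.1, 11.0]
opening: 0.0341
```

{"name": "jog_arm", "arguments": {
  "commands": [1,0,0,0.002,0,1,0,0,0.0,0]
}}

```text
t: 40.42
tool_pos: [0.5145, 0.0713, 0.1134]
orientation: [3.14, 0.077, 0.007]
force: [-10.1, -2.5, 24.2]
opening: 0.0342
```

{"name": "jog_arm", "arguments": {
  "commands": [1,0,0,0.002,0,1,0,0,0.0,0]
}}

```text
t: 40.58
tool_pos: [0.5158, 0.0713, 0.1133]
orientation: [3.14, 0.077, 0.012]
force: [-10.7, -1.5, 32.4]
opening: 0.0341
```

{"name": "jog_arm", "arguments": {
  "commands": [1,0,0,-0.01,0,1,0,0,-0.04,0,1,0,0,-0.04,0,1,-0.0074,0.0391,0,0,1,-0.0074,0.0391,0,0,1,-0.0074,0.0391,0,0,1,-0.0074,0.0391,0,0,1,-0.0074,0.0391,0,0,1,-0.0074,0.0391,0,0,1,-0.0074,0.0391,0,0,1,-0.0074,0.0391,0,0,1,-0.0074,0.0391,0,0,1,0,0,0,5.9,1,0,0,0,5.9,1,0,0,0,0,1,0,0,0,0]
}}

```text
t: 41.92
tool_pos: [0.4634, -0.2833, 0.1972]
orientation: [-3.132, 0.242, 0.0]
force: [-0.0, -0.2, -1.6]
opening: 0.0343
```

```bash
python3 - <<'E'
from h import *
st()
p=shot("wrist","w21"); pin("mat",p,0)
p=shot("scene"); crop(p,"sc21",270,180,430,310,5); pin("mat",p,0)
p=shot("side"); crop(p,"sd21",230,150,430,310,4);pin("mat",p,0)
E
```

```text
t 41.92 pos [ 0.4634 -0.2833  0.1972] xaxis yaw -8.83 zax [-0.0001  0.0002 -1.    ] F [-0.0412 -0.2342 -1.5524] op 0.0343 q [-0.6432 -0.0234  1.6468  0.0001  1.5184 -0.4891]
mat 0.96 [239. 333.] [ 0.4624 -0.2841  0.    ]
```

View pics/w21.png

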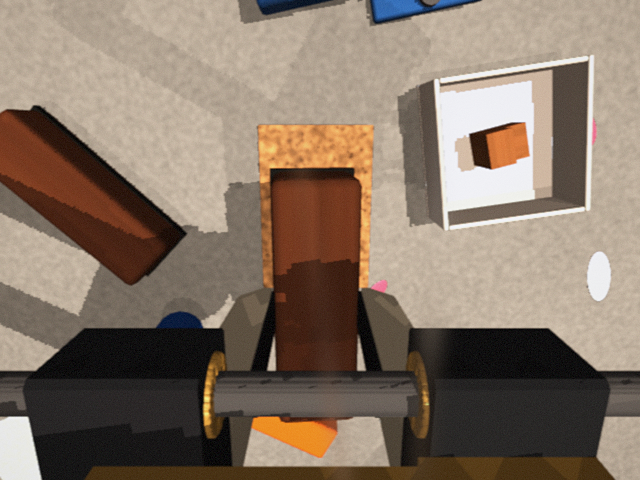

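View pics/sc21.png

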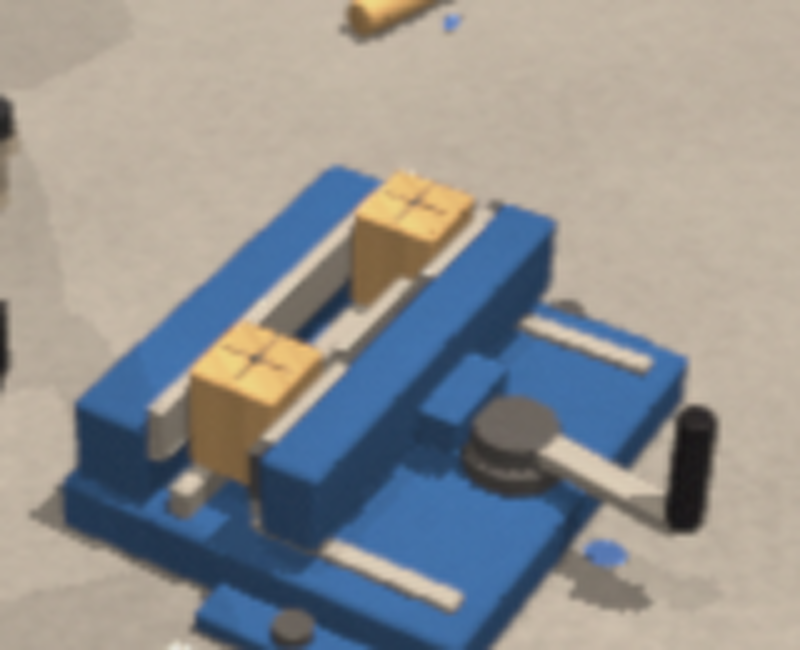

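View pics/sd21.png

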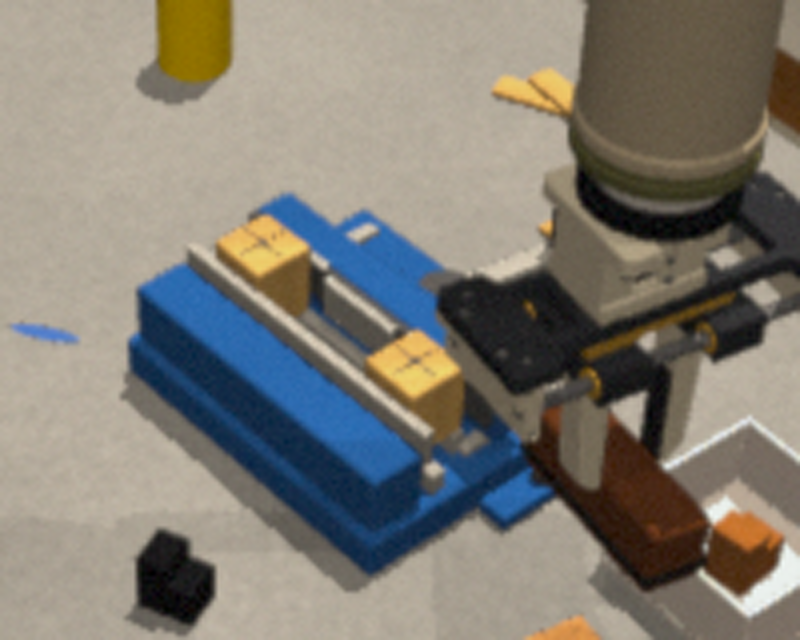

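{"name": "jog_arm", "arguments": {
  "commands": [1,0,0,0.04,0,1,0,0,0.04,0,1,0,0,0.04,0,1,0,0,0.035,0,1,0,0,0.015,0,1,0,0,0.005,0,1,0,0,0,0,1,0,0,0.002,0,1,0,0,0,0]
}}

```text
t: 42.97
tool_pos: [0.4649, -0.2842, 0.0222]
orientation: [3.13, -0.246, 0.004]
force: [-1.0, 0.0, -1.3]
opening: 0.0347
```

```bash
python3 - <<'E'
from h import *
st()
E
```

```text
t 42.97 pos [ 0.4649 -0.2842  0.0222] xaxis yaw -8.98 zax [ 0.0027 -0.0019 -1.    ] F [-0.9657  0.0361 -1.2696] op 0.0347 q [-0.6429  0.1359  1.8147  0.      1.1877 -0.4862]
```

{"name": "jog_arm", "arguments": {
  "commands": [1,0,0,0.002,0,1,0,0,0,0]
}}

```text
t: 43.13
tool_pos: [0.4643, -0.2839, 0.0195]
orientation: [3.131, -0.246, 0.003]
force: [-0.7, 0.6, -1.8]
opening: 0.0346
```

{"name": "jog_arm", "arguments": {
  "commands": [1,0,0,0.002,0,1,0,0,0,0]
}}

```text
t: 43.3
tool_pos: [0.4642, -0.284, 0.0173]
orientation: [3.131, -0.246, 0.003]
force: [-0.3, -1.3, 2.5]
opening: 0.0351
```

Contact; release and rise clear.

{"name": "jog_arm", "arguments": {
  "commands": [0.1,0,0,0,0,-0.3,0,0,0,0,-0.3,0,0,0,0,-0.3,0,0,0,0,-0.3,0,0,0,0,-0.3,0,0,-0.02,0,-0.3,0,0,-0.03,0,-0.3,0,0,-0.04,0,-0.3,0,0,-0.04,0,-0.3,0,0,-0.04,0,-0.3,0,0.02,-0.02,0,-0.3,0,0,0,0,-0.3,0,0,0,0]
}}

```text
t: 44.38
tool_pos: [0.4609, -0.3042, 0.2078]
orientation: [3.13, -0.248, 0.004]
force: [0.2, 0.1, -0.6]
opening: 0.0601
```

```bash
python3 - <<'E'
from h import *
st()
p=shot("wrist","w22"); pin("tapper",p,.004); pin("lever_knob",p,.109)
p=shot("scene","sc22"); pin("tapper",p,.004); pin("lever_knob",p,.109)
q=shot("side"); crop(q,"sd22",230,150,430,310,4)
for z in (.098,.104): print(z,[ (proj(p,[x,y,z]),proj(q,[x,y,z])) for x,y in [(.520,-.067),(.514,.073)]])
E
```

```text
t 44.38 pos [ 0.4609 -0.3042  0.2078] xaxis yaw -9.06 zax [ 0.0025 -0.002  -1.    ] F [ 0.178   0.0905 -0.6089] op 0.0601 q [-0.6762 -0.0066  1.6109  0.      1.5341 -0.518 ]
tapper 0.94 [317. 182.] [ 0.4669 -0.2818  0.004 ]
tapper 0.94 [279. 370.] [ 0.397  -0.4668  0.004 ]
tapper 0.57 [105. 163.] [ 0.281 -0.235  0.004]
tapper 0.94 [241. 332.] [ 0.4667 -0.2825  0.004 ]
tapper 0.74 [193. 284.] [ 0.278  -0.2359  0.004 ]
tapper 0.68 [142. 384.] [ 0.4036 -0.479   0.004 ]
lever_knob 0.73 [410. 266.] [ 0.702  -0.0128  0.109 ]
lever_knob 0.52 [238. 332.] [ 0.5359 -0.3507  0.109 ]
0.098 [(array([[322.4655, 251.8094]]), array([[334.4101, 239.1838]])), (array([[354.126 , 220.8353]]), array([[296.5616, 209.6563]]))]
0.104 [(array([[322.4736, 249.6341]]), array([[334.5183, 237.3225]])), (array([[354.2287, 218.7463]]), array([[296.5618, 207.81  ]]))]
```

View pics/w22.png

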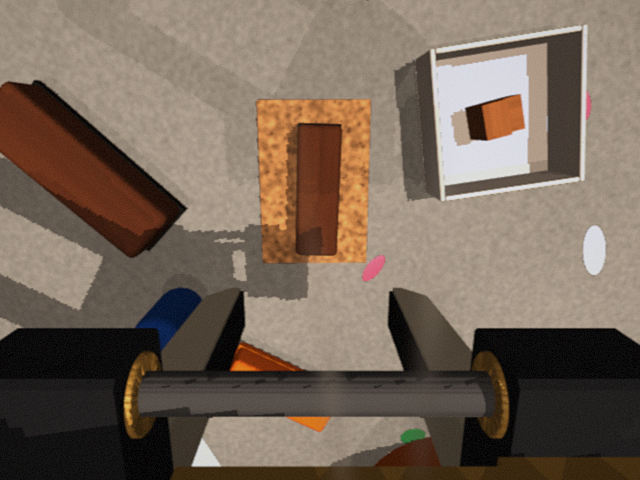

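View pics/sc22.png

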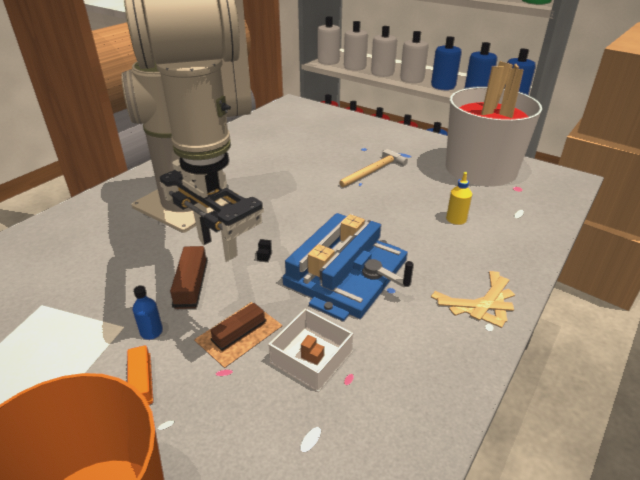

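View pics/sd22.png

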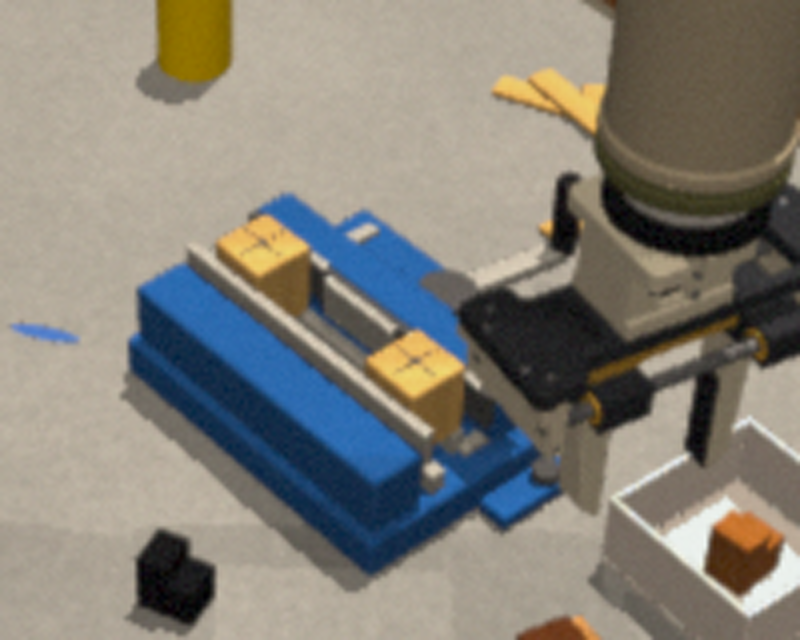

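```bash
python3 - <<'E'
from h import *
print(robot.close_job())
E
```

```text
the job is handed in; nothing more can be done
None
```

I finished the setup and handed the job in at about 45 s of the 210 s allowed. It reported no verdict, so what follows rests on my own measurements.

**What I did**
- There was one offcut and two blocks on the bench. I put the offcut in the tub and opened the lever to its stop.
- I stood the two blocks on the parallels at the outer pads, seat 2 and seat 0, leaving the middle pad empty. I then closed the lever to its stop, with about 22 N on the gripper.
- The tapping block had been knocked to the edge of its mat, so I found it again before picking it up. I pressed each block down with it: both slid at about 6 N, then stopped hard at the same tool height (0.1133 m), held at 30–32 N.
- I laid the tapping block back near the middle of the mat and raised the gripper clear.

**Last checks**
- **Blocks:** the pencil crosses match a top height of 98 mm (fully down) to within about 1 pixel in both fixed cameras. The blocks look level.
- **Lever:** the pictures show it closed; its knob measures at about -10° to -7°, consistent with fully closed.
- **Offcut and tapping block:** the offcut is in the tub and the tapping block is on the mat.
- **Bystanders:** the glue, paint and hammer were not moved.
- **Parallels:** I measured these only before closing the lever, about 10 mm off centre along the vise. I did not measure them again afterwards, nor test whether they can slide.

**Disagreements**
- The networks' first seat positions were about 4–5 mm off my edge measurements, and I used the edges.
- The wrist camera's position for the seat 2 block differed by about 3 mm from the vise model, so I pressed between the two.
- One move call was refused because of a typing slip, and nothing moved.

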